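Chock the sprung hold-down and load a dental model

ROBOT

A 7-joint arm with a two-finger parallel gripper is mounted at the origin on the work surface. World frame = base frame: x ahead of the robot, y to its left, z up, the work surface at z = 0. Lengths are in m, angles in degrees, forces in N, time in s.
With the tool pointing down it reaches from about 0.35 to 0.9 m from the base axis. Payload 7.2 kg.
Tool frame: the origin (TCP) lies on the centre line of the jaws, within the pads' length; the fingertips stand 19 mm ahead of it and the grasp point (between the pads) is the TCP; x points along the fingers, y is the direction in which the jaws open and shut, and the axes are right-handed (so a half turn about x gives the same grasp; the last joint's range is limited). The gripper opens to 85 mm and grips with 20 to 120 N. Pads are 22 mm wide; open, the fingers measure 114 mm over their backs; the gripper's body (76 mm by 85 mm) begins 54 mm behind the grasp point. The pads swing forward as they close: fully open they stand 13 mm farther back than shut.
Start: joints at [60.264, 23.554, -0.728, 91.456, 0.321, 64.991, -4.71], TCP at [0.272, -0.563, 0.25] pointing down, gripper open.
Joint ranges: [-169.25, 169.25], [-16.82, 113.86], [-84.01, 82.57], [7.8, 145.47], [-59.2, 239.2], [7.22, 106.19], [-163.78, 163.78]. Speed limits (degrees/s): [136.94, 136.94, 172.46, 172.46, 180, 180, 180].

INTERFACE

Orientations are given as a 3x3 rotation matrix whose columns are the frame's x, y, z axes.
In Python, from bench import bot gives the robot as it stands.
- The arm moves only by the tool drive_tool, never from a script. Its argument "targets" is a list of rows, each a list of 6 numbers: the shift along the world's x, y, z in mm, then the turn, a rotation vector about the world's x, y, z in rad. A call has exactly 8 rows; each row is the pose to reach, as a shift and turn from the pose measured when the call began; what a row does not reach only later rows make up. A row lasts 1/10 s, in which the tool goes at most 50 mm and 8.59 degrees, less where a joint would pass 70% of its speed; a pose out of reach is approached as far as the arm can. A call with a gripper value outside its range is refused whole. "grip" is the opening in per cent of the stroke, from 0 (shut) to 100 (fully open), set as the call begins (left out, the last holds). The fingers move at their own pace and stop on an object; "force" is the grip in N (left out, the last holds). Time passes only in rows, so rows that repeat a pose let the fingers close, or fill a call up. It gives the time, the measured TCP pose, the force and the opening at its end, in the units of the state.
- bot.get_state(): the state, without advancing time (a new reading comes with each control period).
- bot.read_camera(name): name is "scene" or "top"; returns a dict with "pixels" (384x512x3 uint8, red, green, blue), "fx", "fy", "cx", "cy" (pixels), "rvec" (rotation vector, rad) and "tvec" (3), from world to camera coordinates, as OpenCV has them. Camera axes: x right, y down, z forward; pixel columns grow to the right and rows downward; lengths in m; the calibration is good to about 2 mm. A picture is of the moment at which its call begins. There is no depth.
- bot.finish_job(): hands the job in, once; it reports no verdict.
The state is a dict: "clock": time; "joints": joint angles; "joint_velocities": joint speeds; "effort": joint torques, N m; "position": TCP position; "ee_rot": TCP orientation; "wrist_force": force on the tool from outside, world axes, zero at the start; "wrist_torque": the same for the moment, N m; "finger_gap": opening from 0.0 (shut) to 1.0 (fully open).
Only numpy, scipy, OpenCV 4.12 (cv2) and the standard library are available. Lean on these libraries where they do the work, as an engineer would, in place of code of your own. Each camera call takes 0.05 s, during which the arm holds its last target. There are 200 camera calls.

TASK

Clamp the lower-jaw model from the work pan under the sprung arm of the sawing clamp: drive the beech wedge in on the ledge under the arm's pin and let it hold the foot up, set the model flat on the bed in front of the foot with its heel towards the stop and let go, then take it by its front end and slide it heel-first under the foot until it is home, central and square against the stop. Then draw the wedge out so that the foot comes down on the base plate, and lay the wedge on the bench. Do not tip the model over or disturb the other things.

Things in the scene. Friction and masses are not known exactly. Their poses are not given: they have to be found in the camera images.
- clamp: Model-sawing clamp fixed to the bench. White enamelled bed 285 x 130 mm, top 15 mm above the bench, x = -145 (open front) to 140 mm (hinge end), centre line scribed at y = 0. Origin on the bench, on the centre line; +x to the hinge, +z up. A steel stop block 40 x 100 mm, 24 mm high, stands across the bed at x = 25 to 65; its front face stops the model's heel, its top is the ledge.
- stop_mid (a point): Middle of the stop block's front face, at bed height: clamp frame (25, 0, 15) mm. Axes as the clamp's.
- ledge_mid (a point): Middle of the ledge, the stop block's top: clamp frame (45, 0, 39) mm; the ledge is 40 mm deep (x) and reaches 50 mm either way in y. The arm's pin crosses straight above; with the arm down the gap from ledge to pin is 10 mm. The wedge goes in thin end first, lying on the ledge along y, from either side, and holds by friction when let go.
- pin (a point): Middle of the lowest line of the lifting pin, a round steel bar of 10 mm diameter, 22 mm long (along y), on the arm's underside, 70 mm from the hinge. Moves with the arm.
- clamp_arm (a joint): Hinge angle of the sprung arm, rad: 0 = down, foot on the bare bed; 0.094 = foot on the model's plate; 0.5 = limit. 0.17 lifts the pin 12 mm and the foot 18 mm. The spring pulls it down with about 5 N at the foot; driving the wedge in takes about 10 N.
- foot (a point): Centre of the underside of the arm's rubber foot, a disc of 18 mm diameter, at clamp x = 8 mm, 107 mm from the hinge. Moves with the arm. The arm, hinged at clamp x = 115, z = 60 mm, is a steel bar 20 mm wide, when down 54 to 68 mm above the bench, ending at x = -3 mm; above the foot the spindle stands up to 76 mm.
- model: Lower-jaw plaster model on a grey plastic base plate, 180 g. Origin at the middle of the plate's underside, z up; +x to the heel (square bare end), -x to the rounded front. Plate x = -55 to 55, 66 wide, 10 thick; its sides are parallel from x = -22 to 55, its front a half circle. Teeth up to 34 mm high end at x = 12; the foot presses on the bare part behind. Balances near x = -8.
- heel (a point): Middle of the lower edge of the model's heel: model frame (55, 0, 0) mm. Axes as the model's.
- front_teeth (a point): Grip point on the model's front teeth: model frame (-42.5, 0, 26) mm. The tooth ridge is a horseshoe 13 mm thick, 10 to 34 mm above the underside; in front it spans x = -49 to -36. Behind it the tongue space is open down to the plate's top (10 mm), 34 mm wide between the legs, open to the heel. One finger fits there, the other before the teeth.
- pan: White work pan, fixed, 142 x 160 mm (x, y), 24 high, walls and floor 4 mm thick. Origin on the bench under its centre. The model starts in it, along the pan's x, some 12 mm free before and behind and 43 mm at each side.
- wedge: Plain beech wedge lying on the bench, 60 g, 130 mm long (x = -65 to 65), 28 mm wide, underside flat; 4 mm thick at its thin end (+x), rising evenly to 32 mm at its thick end (-x). Origin in the middle of the underside, z up.
- upper_cast: Bystander: upper-jaw plaster cast with a filled palate and no base plate, 69 x 62 x 32 mm, origin under it.
- paste_jar: Bystander: jar of polishing paste, 62 mm diameter, 48 mm high, origin under its centre.
- mixing_bowl: Bystander: black rubber mixing bowl, 116 mm across, 62 mm high, origin under its centre.
- tweezers: Bystander: steel tweezers lying flat, 140 mm long, 8 mm high.
- wax_knife: Bystander: wax knife with a wooden handle lying flat, 170 mm long, 9 mm high.
- die: Bystander: single-tooth plaster die, 20 x 20 x 26 mm.
- dish: Bystander: small white ceramic dish, 68 mm across, 22 mm high.
There are look-alikes about, which are no part of the job. Of the things like the wedge, leave any that is pink; of the rest the smaller one is meant.

How it is judged:
By the outcome, as a careful person would: the job done as asked, in the order asked, and still so for the second after the job is handed in, with the robot touching nothing.
It also fails if it takes over 72 s, if anything falls off the work surface, if the arm or the gripper's body presses on something with over 40 N, if the wrist force passes 120 N, or if a joint passes its speed limit or range.

## Working session

There is one attempt and no reset: what is moved stays moved. The work goes in short steps, Python scripts to look and compute and a tool call to move; the robot and the scene stay as the last step left them, time stands still between calls to the robot, and variables do not carry over. Pictures are saved under pics/ and viewed, about 8 in all and at most 12, crops included, and the job is handed in when it is done.

Besides the shell and the picture viewer there is one more tool, called after "Request:" in YAML: its name, and indented under it one key for each argument. drive_tool: Moves the arm, as the interface text tells. Its arguments: {"type":"object","properties":{"targets":{"type":"array","items":{"type":"array","items":{"type":"number"}}},"grip":{"type":"number"},"force":{"type":"number"}},"required":["targets"]}

```bash
mkdir -p pics; ls
cat > h.py <<'E'
import cv2, numpy as np
from bench import bot
def cam(n):
    c=bot.read_camera(n); R=cv2.Rodrigues(np.array(c["rvec"],float))[0]; t=np.array(c["tvec"],float).ravel()
    K=np.array([[c["fx"],0,c["cx"]],[0,c["fy"],c["cy"]],[0,0,1.]]); return c["pixels"],K,R,t
def ray(C,u,v):
    _,K,R,t=C; d=R.T@np.linalg.inv(K)@np.array([u,v,1.]); return -R.T@t,d
def at(C,u,v,z):
    o,d=ray(C,u,v); return o+d*(z-o[2])/d[2]
def proj(C,p):
    _,K,R,t=C; q=K@(R@np.array(p,float)+t); return q[:2]/q[2]
def tri(C1,p1,C2,p2):
    P=[C[1]@np.c_[C[2],C[3]] for C in (C1,C2)]
    X=cv2.triangulatePoints(P[0],P[1],np.array(p1,float).reshape(2,1),np.array(p2,float).reshape(2,1)); return (X[:3]/X[3]).ravel()
def save(C,name,box=None,s=1.5):
    im=C[0]
    if box: im=im[box[1]:box[3],box[0]:box[2]]
    cv2.imwrite("pics/"+name,cv2.resize(im[...,::-1],None,fx=s,fy=s,interpolation=cv2.INTER_CUBIC))
E
python3 - <<'E'
from h import *
for n in("scene","top"):
    C=cam(n); save(C,n+"0.png"); np.savez(n+"0.npz",im=C[0],K=C[1],R=C[2],t=C[3])
    print(n,C[1].diagonal(),-C[2].T@C[3],C[2][2])
s=bot.get_state(); print(s)
E
```

```text
pics
scene [467.96926973 467.96926973   1.        ] [1.34367744 0.7134897  0.93689906] [-0.60485644 -0.48014026 -0.63530624]
top [391.65950123 391.65950123   1.        ] [0.26345376 0.07998958 1.51743456] [ 0.18001552 -0.00632942 -0.98364341]
{'clock': 0.1, 'joints': array([60.26495533, 23.59469197, -0.73026326, 91.49721937,  0.32161063,
       64.98928888, -4.70970171]), 'joint_velocities': array([ 0.07865111, -0.17578426,  0.03273952, -0.13613996, -0.00077532,
       -0.04712898,  0.01031969]), 'effort': array([ 3.54716467e-03, -6.01830125e+01,  6.84642289e-01, -3.00089550e+01,
        1.40410665e-02,  6.43631021e-03,  4.71422607e-05]), 'position': array([ 0.27210074, -0.56222172,  0.24955956]), 'ee_rot': array([[-6.86479759e-04,  4.35716728e-01, -9.00083586e-01],
       [ 1.19880171e-03, -9.00082793e-01, -4.35717258e-01],
       [-9.99999046e-01, -1.37813282e-03,  9.55506624e-05]]), 'wrist_force': array([-0.22697753,  0.91110113,  0.04207827]), 'wrist_torque': array([-0.04292195,  0.00661476,  0.00772403]), 'finger_gap': 1.00186524973325}
```

View pics/scene0.png

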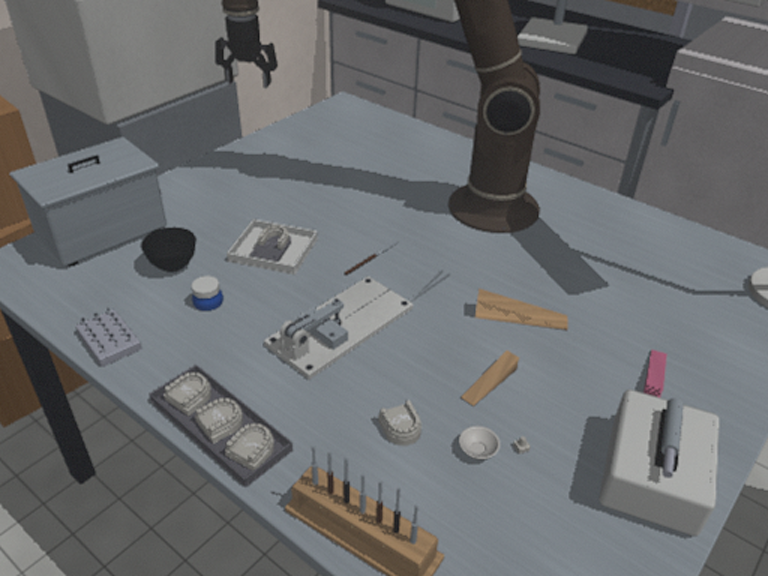

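View pics/top0.png

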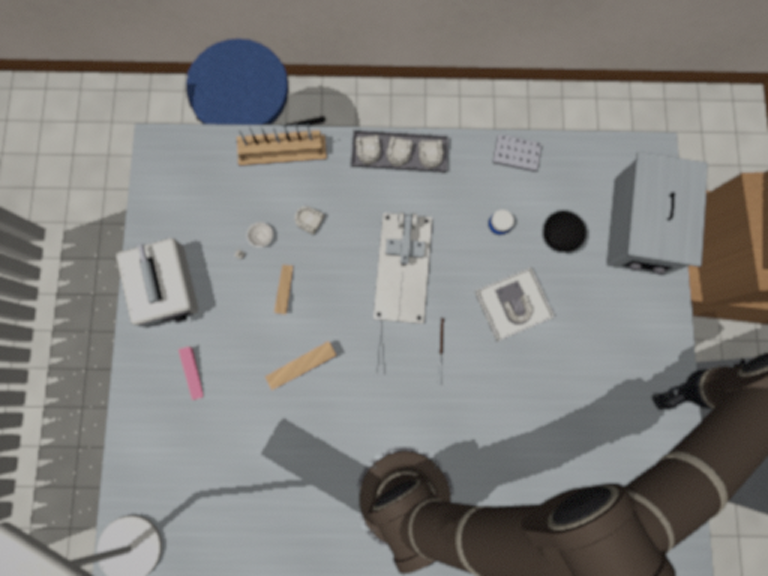

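The scene view shows the clamp near (340,325), the pan (270,245), the small wedge (490,378), and the larger look-alike (520,310). The top view has them at (403,267), (515,303), (284,290) and (302,365). I'll zoom in on both.

Run:
```python
import cv2,numpy as np
a=np.load("scene0.npz")["im"][140:290,145:385,::-1]; cv2.imwrite("pics/sc.png",cv2.resize(a,None,fx=3.3,fy=3.3,interpolation=cv2.INTER_CUBIC))
a=np.load("top0.npz")["im"][135:230,180:375,::-1]; cv2.imwrite("pics/tc.png",cv2.resize(a,None,fx=4,fy=4,interpolation=cv2.INTER_CUBIC))
```

```text
(no output)
```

View pics/sc.png

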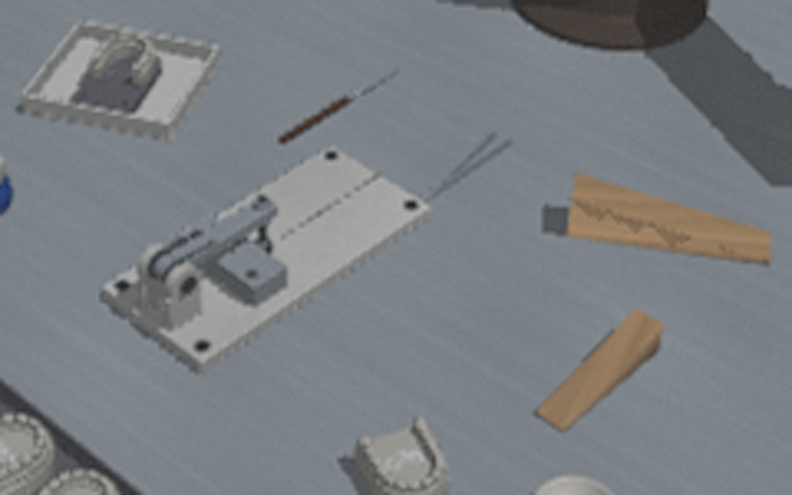

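View pics/tc.png

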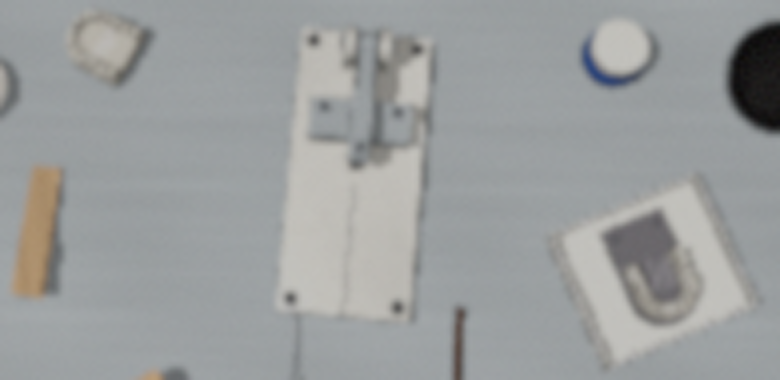

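```bash
cat > fit.py <<'E'
from h import *
from scipy.optimize import least_squares
def load(n): d=np.load(n+"0.npz"); return d["im"],d["K"],d["R"],d["t"]
S,T=load("scene"),load("top")
sc=lambda u,v:((u+.5)/3.3-.5+145,(v+.5)/3.3-.5+140)
tc=lambda u,v:((u+.5)/4-.5+180,(v+.5)/4-.5+135)
def fit(name,obs,x0,free_z=True):
    def P(x,p): c,s=np.cos(x[2]),np.sin(x[2]); return (x[0]+c*p[0]-s*p[1],x[1]+s*p[0]+c*p[1],x[3]+p[2])
    def r(x): return np.concatenate([proj(C,P(x,np.array(p)/1e3))-q for C,p,q in obs])
    f=least_squares(r,x0,loss="soft_l1"); x=f.x
    print(name,"xy mm",(x[:2]*1e3).round(1),"yaw",np.degrees(x[2]).round(2),"z",(x[3]*1e3).round(1)); print(r(x).reshape(-1,2).round(1).tolist())
if __name__=="__main__":
    b=[(-145,65,15),(-145,-65,15),(140,-65,15),(140,65,15)]
    fit("clamp",[(S,b[0],sc(428,210)),(S,b[1],sc(335,150)),(S,b[2],sc(103,295)),(S,b[3],sc(200,362)),
      (T,b[0],tc(278,309)),(T,b[1],tc(411,318)),(T,b[2],tc(434,38)),(T,b[3],tc(303,27))],[.5,0,0,0])
    w=[(65,14,4),(65,-14,4),(-65,14,32),(-65,-14,32)]
    fit("wedge",[(T,w[0],tc(38,167)),(T,w[1],tc(62,170)),(T,w[2],tc(13,296)),(T,w[3],tc(43,297)),
      (S,w[0],sc(565,430)),(S,w[1],sc(537,413)),(S,w[2],sc(662,327)),(S,w[3],sc(638,310))],[.5,.2,0,0])
    p=[(71,80,24),(71,-80,24),(-71,-80,24),(-71,80,24)]
    fit("pan",[(T,p[0],tc(550,238)),(T,p[1],tc(697,175)),(T,p[2],tc(762,302)),(T,p[3],tc(608,368)),
      (S,p[0],sc(170,130)),(S,p[1],sc(18,102)),(S,p[2],sc(80,20)),(S,p[3],sc(219,45))],[.5,-.2,.4,0])
    m=[(55,33,10),(55,-33,10)]
    fit("model",[(T,m[0],tc(601,234)),(T,m[1],tc(660,208)),(T,(-55,0,10),tc(664,326)),(S,m[0],sc(133,108)),(S,m[1],sc(74,96))],[.5,-.2,.4,0])
E
python3 fit.py
```

```text
clamp xy mm [581.7   8.2] yaw -4.33 z -7.4
[[0.3, 0.0], [-1.7, -0.3], [-1.0, -1.3], [-0.1, 1.6], [-0.4, 0.2], [-0.2, 0.9], [-0.6, 0.3], [-0.2, 0.2]]
wedge xy mm [514.  317.7] yaw -4.7 z -6.6
[[-1.1, 0.5], [-0.1, 0.4], [-0.2, -0.2], [-0.4, 0.2], [-0.5, 0.3], [-0.2, -0.1], [0.2, -0.2], [-0.7, -0.1]]
pan xy mm [ 484.2 -281.2] yaw 23.68 z -7.6
[[-0.4, -0.6], [-0.1, -0.4], [-0.5, 1.0], [0.5, 0.6], [-0.2, -0.9], [0.4, -1.2], [-0.9, 0.9], [-0.2, 1.1]]
model xy mm [ 480.9 -274.7] yaw 19.0 z 8.0
[[-1.3, -0.7], [-0.2, 0.6], [0.9, 0.4], [-0.1, 0.4], [-0.2, -0.4]]
```

```bash
cat > fit2.py <<'E'
import fit as F, re
from h import *
from scipy.optimize import least_squares
def fitz(name,obs,x0):
    z=.004 if name=="model" else 0
    for lab,sel in (("both",(F.S,F.T)),("S",(F.S,)),("T",(F.T,))):
        o=[q for q in obs if any(q[0] is s for s in sel)]
        def P(x,p): c,s=np.cos(x[2]),np.sin(x[2]); return (x[0]+c*p[0]-s*p[1],x[1]+s*p[0]+c*p[1],z+p[2])
        r=lambda x:np.concatenate([proj(C,P(x,np.array(p)/1e3))-q for C,p,q in o])
        f=least_squares(r,x0[:3],loss="soft_l1"); x=f.x
        print(name,lab,(x[:2]*1e3).round(1),np.degrees(x[2]).round(2),"rms",np.sqrt(np.mean(r(x)**2)).round(2))
F.fit=fitz
src=open("fit.py").read().split('if __name__=="__main__":')[1]
from fit import S,T,sc,tc
fit=fitz; exec("if 1:"+src)
E
python3 fit2.py
```

```text
clamp both [582.4   9.9] -4.43 rms 1.11
clamp S [586.3  15.5] -4.59 rms 1.04
clamp T [581.7   7.1] -4.31 rms 0.33
wedge both [516.1 318.6] -4.43 rms 0.86
wedge S [519.3 321.2] -4.71 rms 0.35
wedge T [513.8 315. ] -5.0 rms 0.32
pan both [ 485.6 -278.5] 23.57 rms 1.05
pan S [ 491.5 -272. ] 23.42 rms 0.75
pan T [ 483.8 -280.1] 23.91 rms 0.59
model both [ 480.  -276.2] 18.82 rms 0.72
model S [ 477.9 -280.9] 21.7 rms 0.18
model T [ 482.1 -275.7] 17.84 rms 0.71
```

Request:
drive_tool:
  targets:
    - [10,45,0,0,0,0.144]
    - [20,90,0,0,0,0.288]
    - [30,135,0,0,0,0.432]
    - [40,180,0,0,0,0.576]
    - [50,225,0,0,0,0.72]
    - [60,270,0,0,0,0.864]
    - [70,315,0,0,0,1.008]
    - [80,360,0,0,0,1.152]
  grip: 53
  force: 60

```text
clock: 0.9
position: [0.3519, -0.2004, 0.2495]
ee_rot: [[-0.002, 0.999, 0.038], [-0.0, 0.038, -0.999], [-1.0, -0.002, 0.0]]
wrist_force: [1.5, 0.3, 1.2]
finger_gap: 0.531
```

Request:
drive_tool:
  targets:
    - [10,45,0,0,0,0.144]
    - [20,90,0,0,0,0.288]
    - [30,135,0,0,0,0.432]
    - [40,180,0,0,0,0.576]
    - [50,225,0,0,0,0.72]
    - [60,270,0,0,0,0.864]
    - [70,315,0,0,0,1.008]
    - [80,360,0,0,0,1.152]

```text
clock: 1.7
position: [0.432, 0.1612, 0.2495]
ee_rot: [[0.0, 0.367, 0.93], [-0.002, 0.93, -0.367], [-1.0, -0.002, 0.001]]
wrist_force: [1.3, -1.8, -0.1]
finger_gap: 0.528
```

Request:
drive_tool:
  targets:
    - [8,35,-10,0,0,0.07]
    - [16,70,-30,0,0,0.14]
    - [24,105,-60,0,0,0.21]
    - [30,140,-90,0,0,0.27]
    - [38,161,-120,0,0,0.297]
    - [38,161,-150,0,0,0.297]
    - [38,161,-165,0,0,0.297]
    - [38,161,-165,0,0,0.297]

```text
clock: 2.5
position: [0.4688, 0.3209, 0.0823]
ee_rot: [[-0.003, 0.079, 0.997], [-0.004, 0.997, -0.079], [-1.0, -0.005, -0.003]]
wrist_force: [0.2, -0.2, -0.1]
finger_gap: 0.531
```

Run:
```python
from h import *
s=bot.get_state(); p=s["position"]; R=s["ee_rot"]; print(p)
ims=[]
for n in("scene","top"):
    C=cam(n); np.savez(n+"1.npz",im=C[0],K=C[1],R=C[2],t=C[3]); u,v=proj(C,p).round().astype(int); print(n,proj(C,p),proj(C,p+.019*R[:,0]))
    k=40; x0,y0=u-k,v-k; im=C[0][y0:y0+2*k,x0:x0+2*k,::-1]; im=cv2.resize(im,(400,400),interpolation=cv2.INTER_CUBIC)
    for q,c in((p,(0,0,255)),(p+.019*R[:,0],(0,255,0))):
        a=proj(C,q); cv2.circle(im,tuple(int(x) for x in ((a-[x0,y0]+.5)*5)),3,c,-1)
    ims.append(im); print(x0,y0)
cv2.imwrite("pics/g1.png",np.hstack(ims))
```

```text
[0.46876414 0.32087574 0.08232852]
scene [339.87998864 224.33850421] [338.88886993 229.43907241]
300 184
top [184.6896265  201.56431348] [185.53228689 202.31080486]
145 162
```

View pics/g1.png

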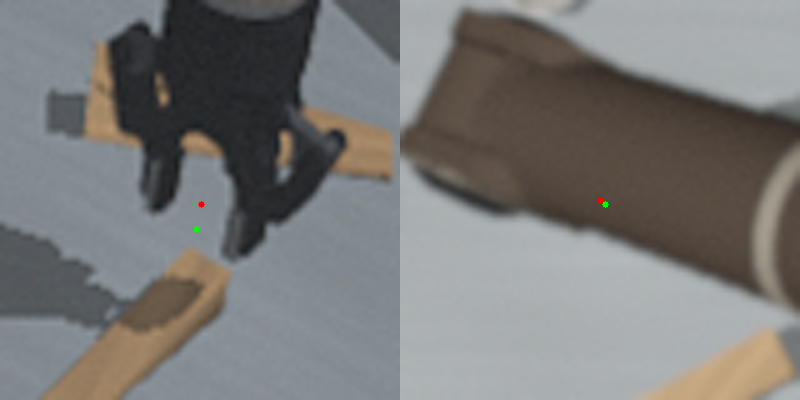

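The scene view puts the midpoint of the tips at (196,235), against a projection of (197,230), so the scene calibration is good to about 1 px here. Descending onto the wedge.

Request:
drive_tool:
  targets:
    - [0,2,-12,0,0,0]
    - [0,2,-25,0,0,0]
    - [0,2,-38,0,0,0]
    - [0,2,-47,0,0,0]
    - [0,2,-53,0,0,0]
    - [0,2,-57,0,0,0]
    - [0,2,-57,0,0,0]
    - [0,2,-57,0,0,0]

```text
clock: 3.4
position: [0.4703, 0.3242, 0.0284]
ee_rot: [[0.001, 0.079, 0.997], [-0.001, 0.997, -0.079], [-1.0, -0.001, 0.001]]
wrist_force: [0.3, 0.1, 0.5]
finger_gap: 0.529
```

Request:
drive_tool:
  targets:
    - [0,0,0,0,0,0]
    - [0,0,0,0,0,0]
    - [0,0,0,0,0,0]
    - [0,0,0,0,0,0]
    - [0,0,0,0,0,0]
    - [0,0,0,0,0,0]
    - [0,0,0,0,0,0]
    - [0,0,0,0,0,0]
  grip: 10
  force: 80

```text
clock: 4.2
position: [0.4708, 0.3246, 0.0293]
ee_rot: [[0.003, 0.079, 0.997], [-0.001, 0.997, -0.079], [-1.0, -0.001, 0.003]]
wrist_force: [0.8, -0.0, 5.5]
finger_gap: 0.31
```

Request:
drive_tool:
  targets:
    - [0,0,25,0,0,0]
    - [0,0,60,0,0,0]
    - [0,0,100,0,0,0]
    - [20,-20,120,0,0,-0.14]
    - [45,-45,120,0,0,-0.28]
    - [70,-70,120,0,0,-0.42]
    - [95,-95,120,0,0,-0.56]
    - [120,-120,120,0,0,-0.7]

```text
clock: 5.0
position: [0.5916, 0.2033, 0.1494]
ee_rot: [[0.002, 0.707, 0.707], [-0.002, 0.707, -0.707], [-1.0, -0.001, 0.003]]
wrist_force: [-0.3, -0.1, 0.1]
finger_gap: 0.31
```

Request:
drive_tool:
  targets:
    - [10,-10,0,0,0,-0.14]
    - [20,-20,0,0,0,-0.28]
    - [30,-30,0,0,0,-0.42]
    - [40,-40,0,0,0,-0.56]
    - [48,-48,0,0,0,-0.7]
    - [48,-48,-10,0,0,-0.84]
    - [48,-48,-20,0,0,-0.87]
    - [48,-48,-20,0,0,-0.87]

```text
clock: 5.8
position: [0.6386, 0.155, 0.1279]
ee_rot: [[-0.003, 0.996, -0.084], [-0.004, -0.084, -0.996], [-1.0, -0.003, 0.004]]
wrist_force: [-0.0, -0.1, -0.9]
finger_gap: 0.305
```

```bash
cat > look.py <<'E'
from h import *
# look(tag, scene box, top box, list of world points to mark) -> side by side crop
def look(tag,bs,bt,pts,w=400):
    ims=[]
    for n,b in(("scene",bs),("top",bt)):
        if b is None: continue
        C=cam(n); np.savez(n+tag+".npz",im=C[0],K=C[1],R=C[2],t=C[3]); k=w/(b[2]-b[0])
        im=cv2.resize(C[0][b[1]:b[3],b[0]:b[2],::-1],None,fx=k,fy=k,interpolation=cv2.INTER_CUBIC)
        for q in pts:
            a=(proj(C,q)-b[:2]+.5)*k; cv2.circle(im,(int(a[0]),int(a[1])),2,(0,0,255),-1)
        ims.append(im)
    h=max(i.shape[0] for i in ims); ims=[cv2.copyMakeBorder(i,0,h-i.shape[0],0,0,0) for i in ims]
    cv2.imwrite("pics/"+tag+".png",np.hstack(ims))
def W(o,yaw,p): # local mm->world m
    c,s=np.cos(np.radians(yaw)),np.sin(np.radians(yaw)); return np.array([o[0]+c*p[0]-s*p[1],o[1]+s*p[0]+c*p[1],p[2]])/1e3
E
python3 - <<'E'
from look import *
s=bot.get_state(); print(s["position"],s["ee_rot"][:,1])
o,y=(583.5,10.5),-4.45
pts=[W(o,y,p) for p in[(-145,65,15),(-145,-65,15),(140,65,15),(140,-65,15),(25,50,39),(25,-50,39),(65,50,39),(-145,0,15)]]
look("c1",(170,170,330,290),None,pts,800)
E
```

```text
[0.63856935 0.1550136  0.12791695] [ 0.99644378 -0.08420969 -0.00291893]
```

View pics/c1.png

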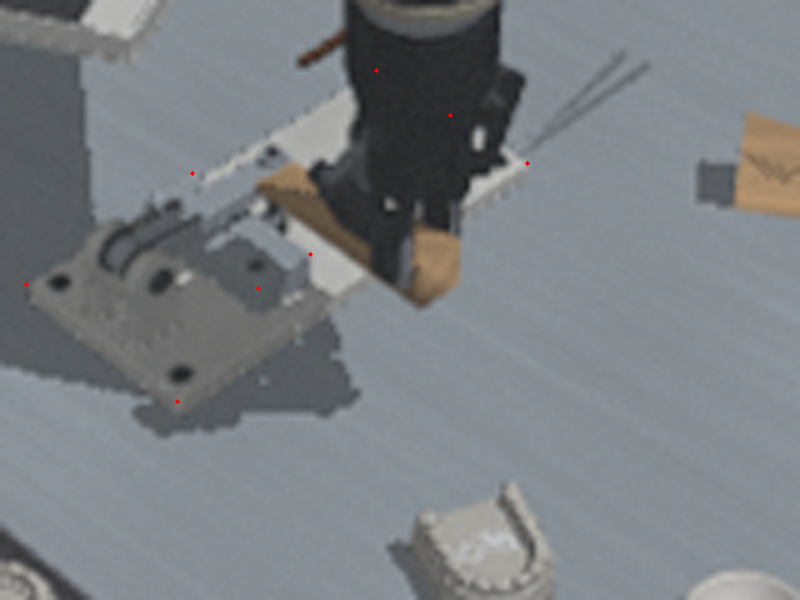

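The marked stop corners match the image: (310,254) and (258,288) lie on the block. The bed corners are within 2 px. Next I'll check the wedge in the jaws.

Run:
```python
from look import *
d=np.load("scenec1.npz"); C=(d["im"],d["K"],d["R"],d["t"])
s=bot.get_state();p=s["position"];R=s["ee_rot"]
# wedge frame: y=tool y, x: thin = tool z-ish dir(-y world)
wy=R[:,1]; wz=-R[:,0]; wx=np.cross(wy,wz)
for n,q in(("thickbot+",(-19.5,14,-29.3)),("thickbot-",(-19.5,-14,-29.3)),("thicktop+",(-19.5,14,2.7)),("thin top+",(110.5,14,-25.3)),("thin top-",(110.5,-14,-25.3))):
    w=p+(wx*q[0]+wy*q[1]+wz*q[2])/1e3; print(n,((proj(C,w)-[170,170]+.5)*5).round())
```

```text
thickbot+ [423. 309.]
thickbot- [460. 283.]
thicktop+ [424. 263.]
thin top+ [251. 185.]
thin top- [289. 161.]
```

Request:
drive_tool:
  targets:
    - [1,2,-15,0,0,0.005]
    - [1,2,-30,0,0,0.005]
    - [1,2,-42,0,0,0.005]
    - [1,2,-50,0,0,0.005]
    - [1,2,-57,0,0,0.005]
    - [1,2,-57,0,0,0.005]
    - [1,2,-57,0,0,0.005]
    - [1,2,-57,0,0,0.005]

```text
clock: 6.65
position: [0.6404, 0.1574, 0.0724]
ee_rot: [[-0.001, 0.997, -0.078], [-0.003, -0.078, -0.997], [-1.0, -0.001, 0.003]]
wrist_force: [0.3, 0.3, -0.8]
finger_gap: 0.313
```

Request:
drive_tool:
  targets:
    - [-0.4,-5,0,0,0,0]
    - [-0.8,-10,0,0,0,0]
    - [-1.2,-15,0,0,0,0]
    - [-1.6,-20,0,0,0,0]
    - [-2,-26,0,0,0,0]
    - [-2.3,-30,-1,0,0,0]
    - [-2.7,-35,-2,0,0,0]
    - [-2.7,-35,-2,0,0,0]

```text
clock: 7.45
position: [0.6376, 0.1212, 0.0701]
ee_rot: [[-0.002, 0.997, -0.079], [-0.004, -0.079, -0.997], [-1.0, -0.001, 0.004]]
wrist_force: [0.0, 0.1, -1.3]
finger_gap: 0.315
```

Request:
drive_tool:
  targets:
    - [-0.4,-5,-1,0,0,0]
    - [-0.8,-10,-2,0,0,0]
    - [-0.8,-10,-2.5,0,0,0]
    - [-0.8,-10,-3,0,0,0]
    - [-0.8,-10,-3,0,0,0]
    - [-0.8,-10,-3,0,0,0]
    - [-0.8,-10,-3,0,0,0]
    - [-0.8,-10,-3,0,0,0]

```text
clock: 8.25
position: [0.6371, 0.111, 0.0673]
ee_rot: [[-0.001, 0.997, -0.079], [-0.004, -0.079, -0.997], [-1.0, -0.001, 0.004]]
wrist_force: [-0.2, -2.9, 5.5]
finger_gap: 0.309
```

Request:
drive_tool:
  targets:
    - [-0.4,-5,0.3,0,0,0]
    - [-0.8,-10,0.3,0,0,0]
    - [-1.2,-15,0.3,0,0,0]
    - [-1.6,-20,0.3,0,0,0]
    - [-2,-25,0.3,0,0,0]
    - [-2.3,-30,0.3,0,0,0]
    - [-2.7,-35,0.3,0,0,0]
    - [-2.7,-35,0.3,0,0,0]

```text
clock: 9.05
position: [0.6349, 0.0789, 0.0683]
ee_rot: [[0.001, 0.997, -0.077], [0.0, -0.077, -0.997], [-1.0, 0.001, -0.0]]
wrist_force: [0.2, 6.1, 6.0]
finger_gap: 0.307
```

Request:
drive_tool:
  targets:
    - [-0.4,-5,0,0,0,0]
    - [-0.8,-10,0,0,0,0]
    - [-1.2,-15,0,0,0,0]
    - [-1.6,-20,0,0,0,0]
    - [-2,-25,0,0,0,0]
    - [-2.3,-29,0,0,0,0]
    - [-2.3,-29,0,0,0,0]
    - [-2.3,-29,0,0,0,0]

```text
clock: 9.85
position: [0.6325, 0.0524, 0.0683]
ee_rot: [[0.001, 0.997, -0.076], [0.003, -0.076, -0.997], [-1.0, 0.001, -0.003]]
wrist_force: [0.8, 7.0, 2.7]
finger_gap: 0.307
```

Request:
drive_tool:
  targets:
    - [-0.3,-4,0,0,0,0]
    - [-0.7,-9,0,0,0,0]
    - [-0.7,-9,0,0,0,0]
    - [-0.7,-9,0,0,0,0]
    - [-0.7,-9,0,0,0,0]
    - [-0.7,-9,0,0,0,0]
    - [-0.7,-9,0,0,0,0]
    - [-0.7,-9,0,0,0,0]

```text
clock: 10.65
position: [0.6317, 0.0453, 0.0683]
ee_rot: [[0.001, 0.997, -0.074], [0.006, -0.074, -0.997], [-1.0, 0.001, -0.006]]
wrist_force: [0.8, 4.8, 2.9]
finger_gap: 0.308
```

Request:
drive_tool:
  targets:
    - [0,0,0,0,0,0]
    - [0,0,0,0,0,0]
    - [0,0,0,0,0,0]
    - [0,0,0,0,0,0]
    - [0,0,0,0,0,0]
    - [0,0,0,0,0,0]
    - [0,0,0,0,0,0]
    - [0,0,0,0,0,0]
  grip: 50

```text
clock: 11.45
position: [0.6318, 0.0452, 0.0683]
ee_rot: [[0.001, 0.997, -0.074], [0.006, -0.074, -0.997], [-1.0, 0.001, -0.006]]
wrist_force: [0.6, -0.9, -0.7]
finger_gap: 0.5
```

Request:
drive_tool:
  targets:
    - [0,0,25,0,0,0]
    - [0,0,60,0,0,0]
    - [0,0,100,0,0,0]
    - [-5,-15,130,0,0,-0.14]
    - [-25,-55,150,0,0,-0.28]
    - [-45,-100,150,0,0,-0.42]
    - [-65,-140,150,0,0,-0.56]
    - [-85,-180,150,0,0,-0.7]

```text
clock: 12.25
position: [0.5458, -0.1363, 0.2188]
ee_rot: [[0.006, 0.711, -0.704], [0.003, -0.704, -0.711], [-1.0, 0.002, -0.006]]
wrist_force: [0.7, -0.9, 0.6]
finger_gap: 0.498
```

Request:
drive_tool:
  targets:
    - [-20,-40,0,0,0,-0.12]
    - [-40,-80,0,0,0,-0.24]
    - [-55,-115,0,0,0,-0.36]
    - [-72,-144,0,0,0,-0.45]
    - [-72,-144,-15,0,0,-0.45]
    - [-72,-144,-30,0,0,-0.45]
    - [-72,-144,-30,0,0,-0.45]
    - [-72,-144,-30,0,0,-0.45]
  grip: 100

```text
clock: 13.05
position: [0.4739, -0.2801, 0.189]
ee_rot: [[0.006, 0.334, -0.942], [0.001, -0.942, -0.334], [-1.0, 0.002, -0.006]]
wrist_force: [0.5, -1.0, 0.7]
finger_gap: 0.999
```

Run:
```python
from look import *
s=bot.get_state(); p=s["position"]; R=s["ee_rot"]; print(p,np.degrees(np.arctan2(R[1,1],R[0,1])))
look("p1",(140,120,300,240),None,[p+.019*R[:,0]],800)
```

```text
[ 0.4738864  -0.28008802  0.18904529] -70.47066033231289
```

View pics/p1.png

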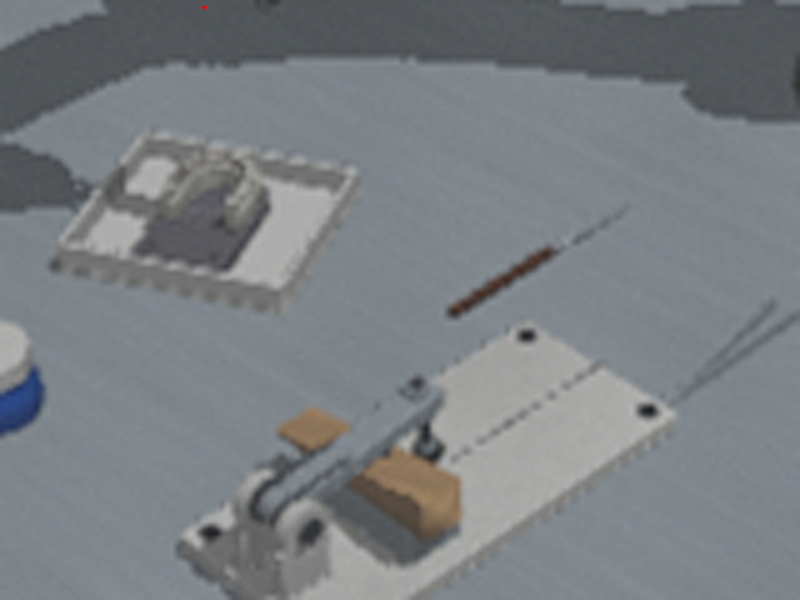

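The wedge holds the arm up. The model's heel edge runs from about (137,243) to (228,265), its right side goes up to (269,200), and the pan rim is clear.

Run:
```python
from h import *
d=np.load("scenep1.npz"); C=(d["im"],d["K"],d["R"],d["t"])
f=lambda u,v,z:(at(C,140+(u+.5)/5-.5,120+(v+.5)/5-.5,z)*1e3).round(1)[:2]
a,b,e=f(228,263,.014),f(137,243,.014),f(269,205,.014); print("heelR",a,"heelL",b,"side",e)
print("heel dir",np.degrees(np.arctan2(*(a-b)[::-1]))-90,"len",np.hypot(*(a-b)),"side dir",np.degrees(np.arctan2(*(a-e)[::-1])),np.hypot(*(a-e)))
print("wallR",f(302,285,.014), "ridge top front (z=38)",f(210,153,.038),f(208,160,.038))
P=[f(283,290,.024),f(60,246,.024),f(143,131,.024),f(357,171,.024)]; print("pan",P,np.mean(P,0))
cv2.imwrite("pics/x.png",d["im"])
```

```text
heelR [ 515.4 -231.1] heelL [ 539.4 -292.5] side [ 450.9 -257.8]
heel dir 21.349508483474295 len 65.923895515966 side dir 22.487279909790374 69.80787921144719
wallR [ 500.7 -177.6] ridge top front (z=38) [ 456.9 -306.3] [ 463.8 -301.2]
pan [array([ 521.6, -173.4]), array([ 583.4, -316.9]), array([ 454.8, -377.3]), array([ 392.2, -230.6])] [ 488.   -274.55]
```

Request:
drive_tool:
  targets:
    - [0,-1,-30,0,0,0.035]
    - [0,-1,-60,0,0,0.035]
    - [0,-1,-90,0,0,0.035]
    - [0,-1,-120,0,0,0.035]
    - [0,-1,-140,0,0,0.035]
    - [0,-1,-155,0,0,0.035]
    - [0,-1,-159,0,0,0.035]
    - [0,-1,-159,0,0,0.035]

```text
clock: 13.9
position: [0.4746, -0.2811, 0.0307]
ee_rot: [[0.007, 0.368, -0.93], [0.0, -0.93, -0.368], [-1.0, 0.002, -0.007]]
wrist_force: [0.6, 0.1, -0.6]
finger_gap: 0.999
```

Request:
drive_tool:
  targets:
    - [0,0,-1,0,0,0]
    - [0,0,-2,0,0,0]
    - [0,0,-3,0,0,0]
    - [0,0,-4,0,0,0]
    - [0,0,-5,0,0,0]
    - [0,0,-6,0,0,0]
    - [0,0,-6,0,0,0]
    - [0,0,-6,0,0,0]

```text
clock: 14.7
position: [0.4746, -0.2811, 0.0246]
ee_rot: [[0.007, 0.368, -0.93], [0.0, -0.93, -0.368], [-1.0, 0.002, -0.007]]
wrist_force: [0.1, -0.2, 0.0]
finger_gap: 0.997
```

Request:
drive_tool:
  targets:
    - [0,0,-1,0,0,0]
    - [0,0,-2,0,0,0]
    - [0,0,-3,0,0,0]
    - [0,0,-4,0,0,0]
    - [0,0,-5,0,0,0]
    - [0,0,-6,0,0,0]
    - [0,0,-6,0,0,0]
    - [0,0,-6,0,0,0]

```text
clock: 15.5
position: [0.4745, -0.2811, 0.0186]
ee_rot: [[0.007, 0.368, -0.93], [0.0, -0.93, -0.368], [-1.0, 0.002, -0.006]]
wrist_force: [-0.1, -1.0, -0.1]
finger_gap: 0.997
```

Request:
drive_tool:
  targets:
    - [0,0,-1,0,0,0]
    - [0,0,-1.5,0,0,0]
    - [0,0,-1.5,0,0,0]
    - [0,0,-1.5,0,0,0]
    - [0,0,-1.5,0,0,0]
    - [0,0,-1.5,0,0,0]
    - [0,0,-1.5,0,0,0]
    - [0,0,-1.5,0,0,0]
  grip: 60
  force: 50

```text
clock: 16.3
position: [0.4749, -0.2815, 0.0177]
ee_rot: [[0.008, 0.367, -0.93], [-0.0, -0.93, -0.367], [-1.0, 0.003, -0.007]]
wrist_force: [-1.0, 0.8, 5.7]
finger_gap: 0.754
```

Request:
drive_tool:
  targets:
    - [0,0,3,0,0,0]
    - [0,0,6,0,0,0]
    - [0,0,10,0,0,0]
    - [0,0,15,0,0,0]
    - [0,0,20,0,0,0]
    - [0,0,30,0,0,0]
    - [0,0,40,0,0,0]
    - [0,0,40,0,0,0]

```text
clock: 17.1
position: [0.4759, -0.2821, 0.0596]
ee_rot: [[0.01, 0.367, -0.93], [-0.002, -0.93, -0.367], [-1.0, 0.005, -0.009]]
wrist_force: [1.0, -0.3, -1.5]
finger_gap: 0.753
```

Request:
drive_tool:
  targets:
    - [0,10,30,0,0,0]
    - [2,40,60,0,0,-0.05]
    - [6,85,65,0,0,-0.12]
    - [10,130,65,0,0,-0.2]
    - [15,175,65,0,0,-0.28]
    - [20,220,65,0,0,-0.36]
    - [25,260,65,0,0,-0.42]
    - [30,285,65,0,0,-0.45]

```text
clock: 17.9
position: [0.5058, 0.0067, 0.1249]
ee_rot: [[0.009, -0.073, -0.997], [-0.005, -0.997, 0.073], [-1.0, 0.004, -0.009]]
wrist_force: [0.6, 0.5, -1.5]
finger_gap: 0.755
```

Request:
drive_tool:
  targets:
    - [2,13,-10,0,0,0]
    - [2,13,-25,0,0,0]
    - [2,13,-40,0,0,0]
    - [2,13,-50,0,0,0]
    - [2,13,-60,0,0,0]
    - [2,13,-65,0,0,0]
    - [2,13,-65,0,0,0]
    - [2,13,-65,0,0,0]

```text
clock: 18.7
position: [0.508, 0.0196, 0.0601]
ee_rot: [[0.009, -0.073, -0.997], [-0.005, -0.997, 0.073], [-1.0, 0.004, -0.01]]
wrist_force: [-0.4, -0.0, -2.5]
finger_gap: 0.756
```

Run:
```python
from look import *
s=bot.get_state(); p=s["position"]; R=s["ee_rot"]; print(p,np.degrees(np.arctan2(R[1,1],R[0,1])),R[:,0])
look("b1",(200,145,340,250),None,[W((583.5,10.5),-4.45,q) for q in((25,50,15),(25,-50,15),(-145,0,15),(-145,65,15),(-145,-65,15))],800)
```

```text
[0.50803934 0.01960574 0.0601059 ] -94.19452215648772 [ 0.00934759 -0.00480754 -0.99994475]
```

View pics/b1.png

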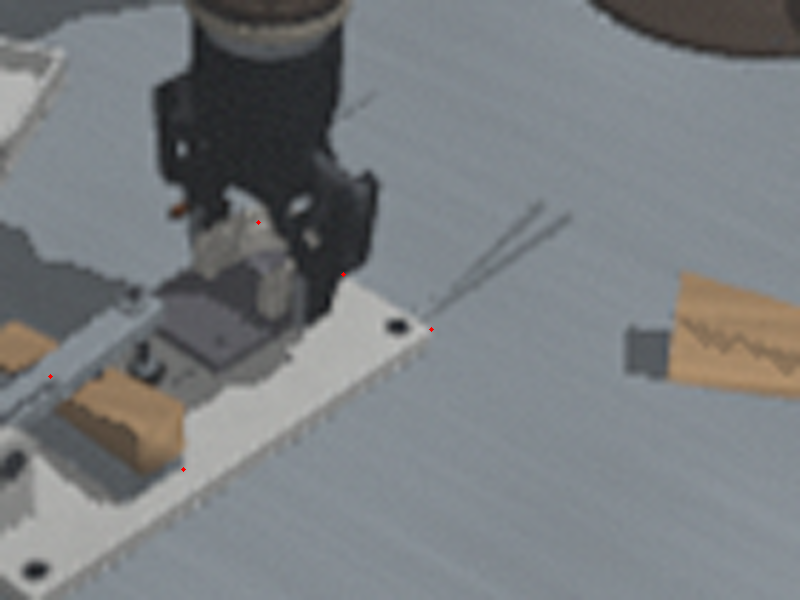

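Run:
```python
from h import *
d=np.load("sceneb1.npz"); C=(d["im"],d["K"],d["R"],d["t"]); k=800/140
f=lambda u,v,z:(at(C,200+(u+.5)/k-.5,145+(v+.5)/k-.5,z)*1e3)[:2]
def cl(w): r=w-np.array([583.5,10.5]); c,s=np.cos(np.radians(-4.45)),np.sin(np.radians(-4.45)); return np.array([c*r[0]+s*r[1],-s*r[0]+c*r[1]])
a,b=cl(f(222,360,.0564)),cl(f(153,317,.0564)); print(a,b,np.hypot(*(a-b)),(a+b)/2,"yaw",np.degrees(np.arctan2(*(a-b)[::-1]))-90)
e=cl(f(302,310,.0564)); print(e)
print("tcp",cl(np.array([508.0,19.6])))
```

```text
[-13.88800742  38.27258853] [-12.45039481 -10.45121501] 48.74500755282715 [-13.16920112  13.91068676] yaw 1.6900414013994975
[-70.81411355  39.28253616]
tcp [-75.97846014   3.21459094]
```

Request:
drive_tool:
  targets:
    - [-2,-2,-8,0,0,0]
    - [-2,-4,-16,0,0,0]
    - [-2,-4,-22,0,0,0]
    - [-2,-4,-26,0,0,0]
    - [-2,-4,-28,0,0,0]
    - [-2,-4,-29,0,0,0]
    - [-2,-4,-29,0,0,0]
    - [-2,-4,-29,0,0,0]

```text
clock: 19.55
position: [0.5063, 0.0157, 0.0314]
ee_rot: [[0.01, -0.073, -0.997], [-0.005, -0.997, 0.073], [-1.0, 0.004, -0.01]]
wrist_force: [1.0, 0.5, -1.7]
finger_gap: 0.753
```

Request:
drive_tool:
  targets:
    - [0,0,-0.5,0,0,0]
    - [0,0,-1,0,0,0]
    - [0,0,-1.5,0,0,0]
    - [0,0,-2,0,0,0]
    - [0,0,-2.5,0,0,0]
    - [0,0,-2.5,0,0,0]
    - [0,0,-2.5,0,0,0]
    - [0,0,-2.5,0,0,0]

```text
clock: 20.35
position: [0.5063, 0.0157, 0.0289]
ee_rot: [[0.01, -0.073, -0.997], [-0.005, -0.997, 0.073], [-1.0, 0.004, -0.01]]
wrist_force: [0.2, 0.1, -2.6]
finger_gap: 0.754
```

Request:
drive_tool:
  targets:
    - [0,0,-0.5,0,0,0]
    - [0,0,-1,0,0,0]
    - [0,0,-1.5,0,0,0]
    - [0,0,-1.5,0,0,0]
    - [0,0,-1.5,0,0,0]
    - [0,0,-1.5,0,0,0]
    - [0,0,-1.5,0,0,0]
    - [0,0,-1.5,0,0,0]

```text
clock: 21.15
position: [0.5064, 0.0157, 0.0287]
ee_rot: [[0.01, -0.073, -0.997], [-0.005, -0.997, 0.073], [-1.0, 0.004, -0.011]]
wrist_force: [-5.3, -0.2, 16.7]
finger_gap: 0.756
```

Request:
drive_tool:
  targets:
    - [0,0,0,0,0,0]
    - [0,0,0,0,0,0]
    - [0,0,0,0,0,0]
    - [0,0,0,0,0,0]
    - [0,0,0,0,0,0]
    - [0,0,10,0,0,0]
    - [0,0,30,0,0,0]
    - [0,0,60,0,0,0]
  grip: 95

```text
clock: 21.95
position: [0.5053, 0.0156, 0.0888]
ee_rot: [[0.008, -0.073, -0.997], [-0.005, -0.997, 0.073], [-1.0, 0.004, -0.008]]
wrist_force: [-0.2, 0.4, 0.6]
finger_gap: 0.949
```

Request:
drive_tool:
  targets:
    - [0,0,20,0,0,0.14]
    - [-5,0,30,0,0,0.28]
    - [-10,1,40,0,0,0.42]
    - [-15,2,40,0,0,0.56]
    - [-20,3,40,0,0,0.7]
    - [-25,3,40,0,0,0.84]
    - [-30,3,40,0,0,0.98]
    - [-36,3,40,0,0,1.12]
  grip: 40

```text
clock: 22.75
position: [0.4692, 0.0185, 0.1294]
ee_rot: [[0.008, 0.869, -0.495], [0.004, -0.495, -0.869], [-1.0, 0.005, -0.008]]
wrist_force: [-0.2, 1.3, -0.1]
finger_gap: 0.401
```

Request:
drive_tool:
  targets:
    - [0,0,0,0,0,0.14]
    - [0,0,0,0,0,0.28]
    - [0,0,0,0,0,0.42]
    - [0,0,0,0,0,0.45]
    - [0,0,0,0,0,0.45]
    - [0,0,0,0,0,0.45]
    - [0,0,0,0,0,0.45]
    - [0,0,0,0,0,0.45]

```text
clock: 23.55
position: [0.4692, 0.0186, 0.1295]
ee_rot: [[0.006, 0.998, -0.069], [0.007, -0.069, -0.998], [-1.0, 0.005, -0.008]]
wrist_force: [-0.4, -0.6, -0.9]
finger_gap: 0.4
```

Run:
```python
from look import *
s=bot.get_state(); p=s["position"]; R=s["ee_rot"]; print(p,np.degrees(np.arctan2(R[1,1],R[0,1])),R[:,0])
look("b2",(200,145,340,250),None,[p+.019*R[:,0]],800)
```

```text
[0.46923582 0.01860735 0.12951906] -3.9596293378376717 [ 0.00580285  0.00749078 -0.99995511]
```

View pics/b2.png

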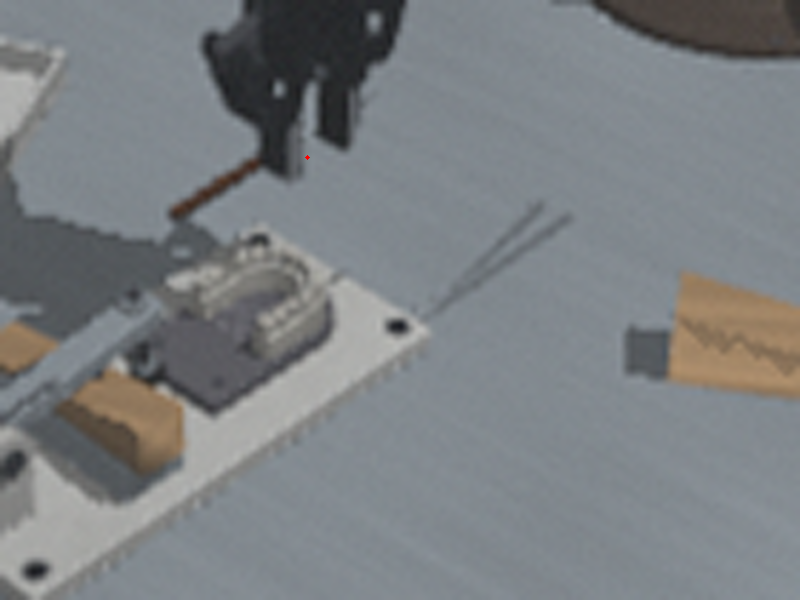

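```bash
cat > m.py <<'E'
from h import *
d=np.load("sceneb2.npz"); C=(d["im"],d["K"],d["R"],d["t"]); k=800/140
def cl(w): r=w-np.array([583.5,10.5]); c,s=np.cos(np.radians(-4.45)),np.sin(np.radians(-4.45)); return np.array([c*r[0]+s*r[1],-s*r[0]+c*r[1]])
f=lambda u,v,z:cl((at(C,200+(u+.5)/k-.5,145+(v+.5)/k-.5,z)*1e3)[:2]).round(1)
E
python3 - <<'E'
from m import *
print("heel+y",f(217,404,.025),"side",f(300,352,.025),f(320,340,.025))
print("bed edge",f(428,327,.015),f(235,461,.015),f(60,583,.015),"scribe",f(338,277,.015))
print("ridge front outer/inner top",f(306,268,.049),f(290,262,.049),f(280,270,.049),f(270,252,.049))
print("+y ridge end outer",f(262,335,.049),"inner",f(255,325,.049),"-y ridge end",f(167,285,.049),f(195,300,.049))
print("tcp",cl(np.array([469.2,18.6])))
E
```

```text
heel+y [-13.5  35.1] side [-73.   36.7] [-87.4  37.3]
bed edge [-145.    62.7] [ 2.5 64.2] [122.2  65.7] scribe [-141.6   -0.3]
ridge front outer/inner top [-103.8   10.6] [-101.4    1.2] [-92.8   2.1] [-99.9 -12.3]
+y ridge end outer [-48.3  32.7] inner [-51.4  24.6] -y ridge end [-41.7 -30.7] [-43.5 -11.6]
tcp [-114.58390544   -0.79285123]
```

Request:
drive_tool:
  targets:
    - [2,2,-12,0,0,0]
    - [4,4,-25,0,0,0]
    - [4,4,-40,0,0,0]
    - [4,4,-55,0,0,0]
    - [4,4,-68,0,0,0]
    - [4,4,-76,0,0,0]
    - [4,4,-81,0,0,0]
    - [4,4,-81,0,0,0]

```text
clock: 24.4
position: [0.4729, 0.0227, 0.0478]
ee_rot: [[0.005, 0.998, -0.069], [0.008, -0.069, -0.998], [-1.0, 0.004, -0.008]]
wrist_force: [0.4, 2.0, 0.6]
finger_gap: 0.403
```

Request:
drive_tool:
  targets:
    - [0,0,0,0,0,0]
    - [0,0,0,0,0,0]
    - [0,0,0,0,0,0]
    - [0,0,0,0,0,0]
    - [0,0,0,0,0,0]
    - [0,0,0,0,0,0]
    - [0,0,0,0,0,0]
    - [0,0,0,0,0,0]
  grip: 5
  force: 30

```text
clock: 25.2
position: [0.4733, 0.0226, 0.0483]
ee_rot: [[0.006, 0.998, -0.069], [0.007, -0.069, -0.998], [-1.0, 0.005, -0.008]]
wrist_force: [-0.7, -0.3, 6.7]
finger_gap: 0.175
```

Request:
drive_tool:
  targets:
    - [2.5,-0.6,0.4,0,0,0]
    - [5,-1.3,0.4,0,0,0]
    - [7.5,-1.9,0.4,0,0,0]
    - [10,-2.5,0.4,0,0,0]
    - [12.5,-3.2,0.4,0,0,0]
    - [15,-3.8,0.4,0,0,0]
    - [19.7,-5,0.4,0,0,0]
    - [19.7,-5,0.4,0,0,0]

```text
clock: 26.0
position: [0.4938, 0.0174, 0.0488]
ee_rot: [[0.006, 0.998, -0.069], [0.007, -0.069, -0.998], [-1.0, 0.006, -0.008]]
wrist_force: [0.3, 0.3, -2.1]
finger_gap: 0.176
```

Run:
```python
from look import *
s=bot.get_state(); p=s["position"]; R=s["ee_rot"]; print(p,np.degrees(np.arctan2(R[1,1],R[0,1])),s["wrist_force"])
look("b3",(200,165,300,240),None,[],800)
```

```text
[0.49383929 0.01742311 0.04875533] -3.9650143262689435 [ 0.29181386  0.26290077 -2.13995344]
```

View pics/b3.png

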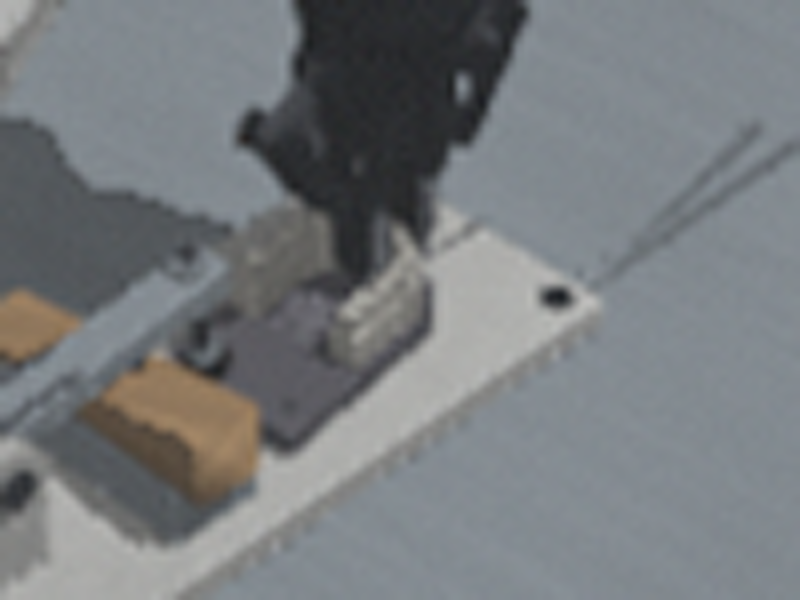

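The model is held by its front teeth, with the heel corner at (292,440) and the bed's front corner at (600,300). I'll measure the edge lines numerically on a rectified bed plane.

```bash
cat > rect.py <<'E'
from look import *
def rect(tag,z=.015,o=(583.5,10.5),yaw=-4.45):
    d=np.load("scene"+tag+".npz"); C=(d["im"],d["K"],d["R"],d["t"])
    xs,ys=np.arange(-160,150),np.arange(-80,90.)
    w=np.array([[proj(C,W(o,yaw,(x,y,z*1e3))) for x in xs] for y in ys]).astype(np.float32)
    g=cv2.cvtColor(C[0],cv2.COLOR_RGB2GRAY).astype(np.float32)
    return xs,ys,cv2.remap(g,w[...,0],w[...,1],cv2.INTER_CUBIC)
def edge(xs,ys,I,x,y0,y1,sign,half=1):
    p=I[:,np.abs(xs-x)<=half].mean(1); p=cv2.GaussianBlur(p.reshape(-1,1),(1,5),0).ravel()
    gr=np.gradient(p)*sign; m=(ys>=y0)&(ys<=y1); i=np.where(m)[0][np.argmax(gr[m])]
    a,b,c=gr[i-1:i+2]; return ys[i]+.5*(a-c)/(a-2*b+c+1e-9)
E
python3 - <<'E'
from rect import *
for tag in("b2","b3"):
    xs,ys,I=rect(tag)
    r=range(-90,-10,10) if tag=="b2" else range(-65,0,8)
    P=np.array([(x,edge(xs,ys,I,x,20,50,+1)) for x in r]); print(tag,"plate",P[:,1].round(1),np.polyfit(*P.T,1).round(3))
    B=np.array([(x,edge(xs,ys,I,x,55,80,-1)) for x in range(-130,-10,12)]); print("bed",B[:,1].round(1),np.polyfit(*B.T,1).round(3))
    print("bed front", [round(float(xs[np.argmax(np.gradient(I[np.abs(ys-y)<=1].mean(0))[:40])]),1) for y in (20,30,40,50)])
E
```

```text
b2 plate [33.3 33.  32.8 32.6 33.7 33.1 33.2 32.7] [-1.0000e-03  3.2963e+01]
bed [66.2 65.5 65.6 65.4 65.1 65.8 66.2 66.5 66.4 66.1] [6.0000e-03 6.6376e+01]
bed front [-144.0, -145.0, -145.0, -128.0]
b3 plate [33.9 35.2 36.5 38.1 39.  39.1 40.4 42.2 42.7] [ 0.135 43.031]
bed [66.  65.7 65.8 65.6 65.2 65.6 66.2 66.  66.2 66. ] [4.0000e-03 6.6097e+01]
bed front [-145.0, -146.0, -145.0, -128.0]
```

Before the grasp the model was already central (side at 33.0) and square. My off-centre grip has yawed it about +7.7°. I'll turn it back, re-grip on its centre, and check.

Request:
drive_tool:
  targets:
    - [0,0.6,-0.2,0,0,-0.03]
    - [0,1.2,-0.4,0,0,-0.06]
    - [0.1,1.8,-0.6,0,0,-0.1]
    - [0.2,2.4,-0.6,0,0,-0.134]
    - [0.2,2.4,-0.6,0,0,-0.134]
    - [0.2,2.4,-0.6,0,0,-0.134]
    - [0.2,2.4,-0.6,0,0,-0.134]
    - [0.2,2.4,-0.6,0,0,-0.134]

```text
clock: 26.85
position: [0.4937, 0.0199, 0.0483]
ee_rot: [[0.007, 0.979, -0.201], [0.007, -0.201, -0.979], [-1.0, 0.006, -0.008]]
wrist_force: [-1.3, -1.7, 6.4]
finger_gap: 0.179
```

Request:
drive_tool:
  targets:
    - [0,0,0,0,0,0]
    - [0,0,0,0,0,0]
    - [0,0,0,0,0,0]
    - [0,0,0,0,0,0]
    - [-0.1,-1.2,0,0,0,0.06]
    - [-0.2,-2.4,0,0,0,0.125]
    - [-0.2,-2.4,0,0,0,0.125]
    - [-0.2,-2.4,0,0,0,0.125]
  grip: 30

```text
clock: 27.65
position: [0.4935, 0.0175, 0.0483]
ee_rot: [[0.006, 0.997, -0.08], [0.008, -0.08, -0.997], [-1.0, 0.006, -0.008]]
wrist_force: [-0.1, 0.6, 0.7]
finger_gap: 0.302
```

```bash
cat > chk.py <<'E'
import sys
from rect import *
def chk(tag,x0,x1):
    s=bot.get_state(); p=s["position"]; R=s["ee_rot"]; r=p[:2]*1e3-[583.5,10.5]; c,n=np.cos(np.radians(4.45)),np.sin(np.radians(4.45))
    print("tcp clamp",(c*r[0]-n*r[1]).round(1),(n*r[0]+c*r[1]).round(1),"z",p[2].round(4),"tooly",np.degrees(np.arctan2(R[1,1],R[0,1])).round(2),"F",s["wrist_force"].round(1))
    look(tag,(190,145,340,250),None,[],800); xs,ys,I=rect(tag)
    P=np.array([(x,edge(xs,ys,I,x,20,50,+1)) for x in range(x0,x1,8)]); print("plate",P[:,1].round(1),np.polyfit(*P.T,1).round(3))
    for y in (15,20,25,28):
        q=I[np.abs(ys-y)<=1].mean(0); print("row",y,q[(xs>=-20)&(xs<=30)][::2].round().astype(int))
chk(sys.argv[1],int(sys.argv[2]),int(sys.argv[3]))
E
python3 chk.py b4 -65 -2
```

```text
tcp clamp -90.3 0.0 z 0.0483 tooly -4.58 F [-0.1  0.6  0.7]
plate [33.9 35.1 34.2 33.3 34.9 33.7 33.8 34.4] [-3.0000e-03  3.4062e+01]
row 15 [ 89  85  79  77  83  98 117 131 131 127 126 124 125 126 127 128 129 132
 134 137 136 125 103  80  72  77]
row 20 [ 94  91  88  85  83  87  96 107 118 127 132 132 132 133 133 132 131 131
 130 130 130 125 118 109  94  79]
row 25 [ 90  89  90  91  92  92  91  90  91  92 101 116 128 129 130 133 134 136
 138 136 132 127 121 116 109 102]
row 28 [ 81  83  80  78  80  81  79  82  79  70  71  88 109 124 127 126 127 129
 132 132 128 125 121 115 110 106]
```

Request:
drive_tool:
  targets:
    - [0,0.5,0,0,0,0]
    - [0,0.5,0,0,0,0]
    - [0,0.5,0,0,0,0]
    - [0,0.5,0,0,0,0]
    - [0,0.5,0,0,0,0]
    - [0,0.5,0,0,0,0]
    - [0,0.5,0,0,0,0]
    - [0,0.5,0,0,0,0]
  grip: 5
  force: 30

```text
clock: 28.5
position: [0.4935, 0.018, 0.0484]
ee_rot: [[0.006, 0.997, -0.08], [0.007, -0.08, -0.997], [-1.0, 0.006, -0.008]]
wrist_force: [-1.6, -0.5, 5.7]
finger_gap: 0.175
```

Request:
drive_tool:
  targets:
    - [2,-0.2,0.2,0,0,0]
    - [4,-0.3,0.2,0,0,0]
    - [6,-0.5,0.2,0,0,0]
    - [8,-0.6,0.2,0,0,0]
    - [8,-0.6,0.2,0,0,0]
    - [8,-0.6,0.2,0,0,0]
    - [8,-0.6,0.2,0,0,0]
    - [8,-0.6,0.2,0,0,0]

```text
clock: 29.3
position: [0.5015, 0.0174, 0.0484]
ee_rot: [[0.006, 0.997, -0.08], [0.008, -0.08, -0.997], [-1.0, 0.006, -0.008]]
wrist_force: [-0.2, -0.6, -1.8]
finger_gap: 0.175
```

```bash
python3 chk.py b5 -57 6
```

```text
tcp clamp -82.3 0.5 z 0.0484 tooly -4.57 F [-0.2 -0.6 -1.8]
plate [35.  34.1 35.8 34.9 34.9 35.4 35.  36. ] [1.5000e-02 3.5592e+01]
row 15 [ 91  93  93  92  91  97 114 130 133 130 127 124 124 124 125 127 130 133
 134 136 137 127 103  79  73  78]
row 20 [ 92  92  92  92  89  85  88  99 114 127 133 133 133 133 134 134 133 132
 131 129 128 125 117 108  93  81]
row 25 [ 95  93  92  92  93  94  94  91  92  98 109 120 128 129 129 132 134 135
 135 136 134 127 119 116 110 102]
row 28 [ 89  91  86  84  85  84  87  92  87  84  89  97 109 122 127 127 129 131
 132 132 131 127 121 116 112 107]
```

Request:
drive_tool:
  targets:
    - [1,-0.3,-0.2,0,0,0]
    - [2,-0.6,-0.3,0,0,-0.006]
    - [3,-0.9,-0.3,0,0,-0.012]
    - [4,-1.2,-0.3,0,0,-0.012]
    - [5,-1.4,-0.3,0,0,-0.012]
    - [6,-1.5,-0.3,0,0,-0.012]
    - [7,-1.5,-0.3,0,0,-0.012]
    - [7,-1.5,-0.3,0,0,-0.012]

```text
clock: 30.15
position: [0.5081, 0.0159, 0.0484]
ee_rot: [[0.005, 0.996, -0.091], [0.007, -0.091, -0.996], [-1.0, 0.005, -0.008]]
wrist_force: [-4.0, 0.9, 6.7]
finger_gap: 0.175
```

Request:
drive_tool:
  targets:
    - [0.5,0,0,0,0,0]
    - [1,-0.1,0,0,0,0]
    - [1.5,-0.1,0,0,0,0]
    - [2,-0.2,0,0,0,0]
    - [2.5,-0.2,0,0,0,0]
    - [3,-0.2,0,0,0,0]
    - [3,-0.2,0,0,0,0]
    - [3,-0.2,0,0,0,0]

```text
clock: 30.95
position: [0.5097, 0.0157, 0.0484]
ee_rot: [[0.003, 0.996, -0.091], [0.006, -0.091, -0.996], [-1.0, 0.002, -0.007]]
wrist_force: [-8.2, -0.5, 9.7]
finger_gap: 0.172
```

Request:
drive_tool:
  targets:
    - [0.5,0,0.3,0,0,0]
    - [1,-0.1,0.3,0,0,0]
    - [1.5,-0.1,0.3,0,0,0]
    - [2,-0.2,0.3,0,0,0]
    - [2.5,-0.2,0.3,0,0,0]
    - [3,-0.2,0.3,0,0,0]
    - [3,-0.2,0.3,0,0,0]
    - [3,-0.2,0.3,0,0,0]

```text
clock: 31.75
position: [0.5099, 0.0157, 0.0484]
ee_rot: [[-0.003, 0.996, -0.091], [0.006, -0.091, -0.996], [-1.0, -0.003, -0.006]]
wrist_force: [-12.1, 0.9, 11.3]
finger_gap: 0.176
```

```bash
python3 chk.py b6 -47 16
```

```text
tcp clamp -73.8 -0.5 z 0.0484 tooly -5.22 F [-12.1   0.9  11.3]
plate [32.5 33.3 32.8 33.  33.3 33.9 34.1 34.8] [ 0.035 34.145]
row 15 [ 95  93  93  92  93 102 118 130 133 129 128 127 125 125 126 127 128 131
 135 137 136 126 103  80  75  78]
row 20 [ 95  93  92  93  91  90  96 105 117 129 135 135 133 132 133 133 133 133
 132 131 129 124 116 108  92  79]
row 25 [ 89  95  97  90  87  89  90  91  97  98 106 119 129 129 130 134 136 137
 137 135 132 126 119 116 110 102]
row 28 [ 76  80  82  78  75  79  78  80  80  79  80  92 109 123 126 125 128 131
 132 131 128 125 120 114 112 108]
```

Request:
drive_tool:
  targets:
    - [-1,0,0,0,0,0]
    - [-2,0.1,0,0,0,0]
    - [-2,0.6,0,0,0,-0.01]
    - [-2,1.2,0,0,0,-0.02]
    - [-2,1.7,0,0,0,-0.03]
    - [-1,1.7,0,0,0,-0.032]
    - [1,1.6,0,0,0,-0.032]
    - [3,1.5,0,0,0,-0.032]

```text
clock: 32.6
position: [0.5099, 0.0174, 0.0483]
ee_rot: [[-0.009, 0.992, -0.122], [0.005, -0.122, -0.992], [-1.0, -0.009, -0.004]]
wrist_force: [-16.1, 1.7, 19.0]
finger_gap: 0.175
```

Request:
drive_tool:
  targets:
    - [0.5,0,0,0,0,0]
    - [1,0,0,0,0,0]
    - [1.5,0,0,0,0,0]
    - [2,0,0,0,0,0]
    - [2,0,0,0,0,0]
    - [2,0,0,0,0,0]
    - [2,0,0,0,0,0]
    - [2,0,0,0,0,0]

```text
clock: 33.4
position: [0.5099, 0.0174, 0.0483]
ee_rot: [[-0.012, 0.992, -0.122], [0.004, -0.122, -0.992], [-1.0, -0.013, -0.003]]
wrist_force: [-8.8, 0.0, 10.9]
finger_gap: 0.176
```

```bash
python3 chk.py b7 -47 16|head -2
```

```text
tcp clamp -73.9 1.2 z 0.0483 tooly -7.02 F [-8.8  0.  10.9]
plate [34.2 33.6 35.  32.8 33.3 32.9 33.7 34.8] [-1.0000e-03  3.3747e+01]
```

View pics/b7.png

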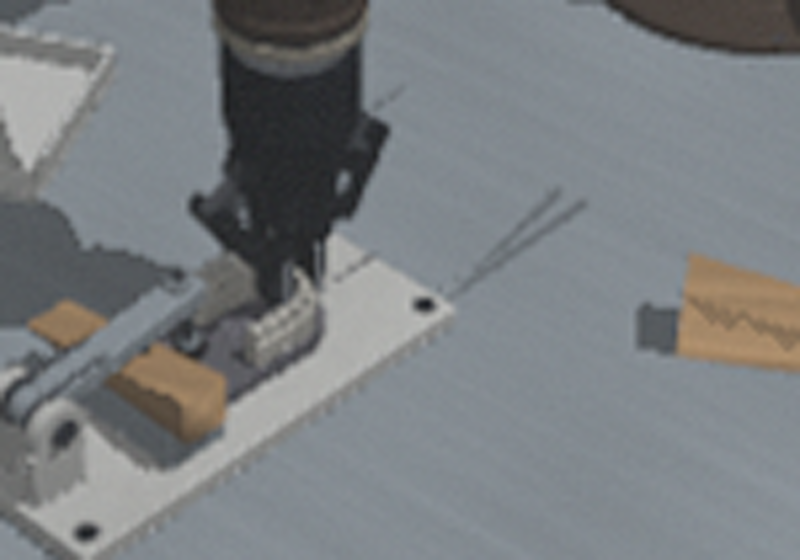

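The model sits under the lifted foot with its side parallel to the bed edge. Before releasing I'll check numerically that it's home, from its rounded front.

```bash
cat > front.py <<'E'
import sys
from rect import *
def front(tag,x0=0):
    xs,ys,I=rect(tag)
    for y in (16,20,24,28):
        q=cv2.GaussianBlur(I[np.abs(ys-y)<=1].mean(0).reshape(1,-1),(5,1),0).ravel(); g=-np.gradient(q); m=(xs>-135)&(xs<-50); i=np.where(m)[0][np.argmax(g[m])]
        print(tag,y,"front x",xs[i],"origin x",round(xs[i]+22+np.sqrt(33**2-y**2),1))
for t in sys.argv[1:]: front(t)
E
python3 front.py b2 b7
```

```text
b2 16 front x -120 origin x -69.1
b2 20 front x -116 origin x -67.8
b2 24 front x -112 origin x -67.4
b2 28 front x -106 origin x -66.5
b7 16 front x -88 origin x -37.1
b7 20 front x -83 origin x -34.8
b7 24 front x -79 origin x -34.4
b7 28 front x -72 origin x -32.5
```

Request:
drive_tool:
  targets:
    - [0,0,0,0,0,0]
    - [0,0,0,0,0,0]
    - [0,0,0,0,0,0]
    - [0,0,0,0,0,0]
    - [0,0,0,0,0,0]
    - [0,0,20,0,0,0]
    - [0,0,50,0,0,0]
    - [0,0,80,0,0,0]
  grip: 32

```text
clock: 34.25
position: [0.5095, 0.0175, 0.1289]
ee_rot: [[-0.014, 0.992, -0.122], [0.004, -0.122, -0.993], [-1.0, -0.014, -0.003]]
wrist_force: [1.1, 0.3, -0.4]
finger_gap: 0.32
```

```bash
python3 chk.py b8 -47 16|head -2; python3 front.py b8
python3 - <<'E'
from look import *
look("t8",None,(225,130,325,225),[],800)
E
```

```text
tcp clamp -74.3 1.2 z 0.1289 tooly -7.01 F [ 1.1  0.3 -0.4]
plate [34.3 33.6 34.7 33.  33.1 32.9 33.6 35. ] [-1.0000e-03  3.3763e+01]
b8 16 front x -88 origin x -37.1
b8 20 front x -83 origin x -34.8
b8 24 front x -79 origin x -34.4
b8 28 front x -72 origin x -32.5
```

Run:
```python
from look import *
C=cam("top")
# use top-only clamp pose for the top camera
for z in (15,25):
  for y in (-30,-25,-20,15,20,25,30):
    print(z,y,[int(cv2.getRectSubPix(C[0][...,1].copy(),(1,1),tuple(map(float,proj(C,W((581.7,7.1),-4.31,(x,y,z))))))[0,0]) for x in range(-10,40,2)])
```

```text
15 -30 [67, 67, 67, 67, 66, 66, 65, 66, 66, 65, 65, 65, 65, 64, 64, 65, 66, 64, 63, 64, 65, 64, 63, 62, 62]
15 -25 [66, 67, 67, 67, 67, 67, 67, 66, 66, 66, 66, 66, 66, 66, 66, 65, 65, 66, 66, 65, 64, 64, 64, 63, 63]
15 -20 [66, 67, 66, 66, 65, 64, 64, 66, 67, 68, 67, 67, 66, 66, 65, 65, 65, 66, 66, 65, 65, 65, 65, 64, 64]
15 15 [82, 83, 83, 81, 80, 80, 80, 80, 80, 79, 79, 78, 78, 77, 76, 74, 72, 72, 71, 69, 67, 66, 65, 65, 65]
15 20 [78, 79, 80, 79, 79, 80, 80, 79, 78, 77, 76, 77, 77, 76, 75, 74, 74, 73, 72, 71, 71, 69, 68, 66, 65]
15 25 [76, 75, 74, 74, 75, 75, 77, 78, 78, 77, 76, 75, 75, 74, 74, 75, 74, 72, 71, 70, 69, 68, 67, 66, 66]
15 30 [85, 82, 82, 83, 83, 82, 82, 81, 78, 76, 75, 74, 73, 72, 72, 72, 72, 72, 70, 68, 68, 68, 67, 66, 66]
25 -30 [67, 67, 66, 66, 66, 65, 66, 66, 65, 65, 65, 65, 64, 64, 65, 65, 64, 63, 64, 64, 63, 63, 62, 62, 63]
25 -25 [67, 67, 67, 67, 67, 67, 66, 66, 66, 66, 65, 65, 66, 65, 65, 65, 66, 66, 64, 63, 64, 64, 63, 63, 62]
25 -20 [67, 67, 66, 65, 64, 65, 66, 67, 67, 67, 67, 66, 66, 65, 65, 65, 66, 66, 65, 65, 65, 65, 64, 65, 65]
25 15 [83, 83, 81, 80, 80, 80, 80, 79, 79, 79, 78, 78, 77, 75, 74, 72, 72, 71, 69, 67, 65, 65, 65, 65, 64]
25 20 [80, 80, 79, 80, 80, 80, 79, 77, 76, 76, 77, 77, 76, 75, 74, 74, 73, 72, 71, 70, 69, 67, 66, 65, 65]
25 25 [75, 74, 74, 75, 76, 77, 78, 78, 77, 76, 76, 75, 74, 75, 76, 74, 71, 71, 70, 69, 68, 67, 66, 66, 67]
25 30 [81, 82, 83, 82, 82, 81, 81, 78, 76, 74, 73, 73, 72, 72, 72, 72, 72, 70, 68, 68, 68, 67, 66, 66, 66]
```

View pics/t8.png

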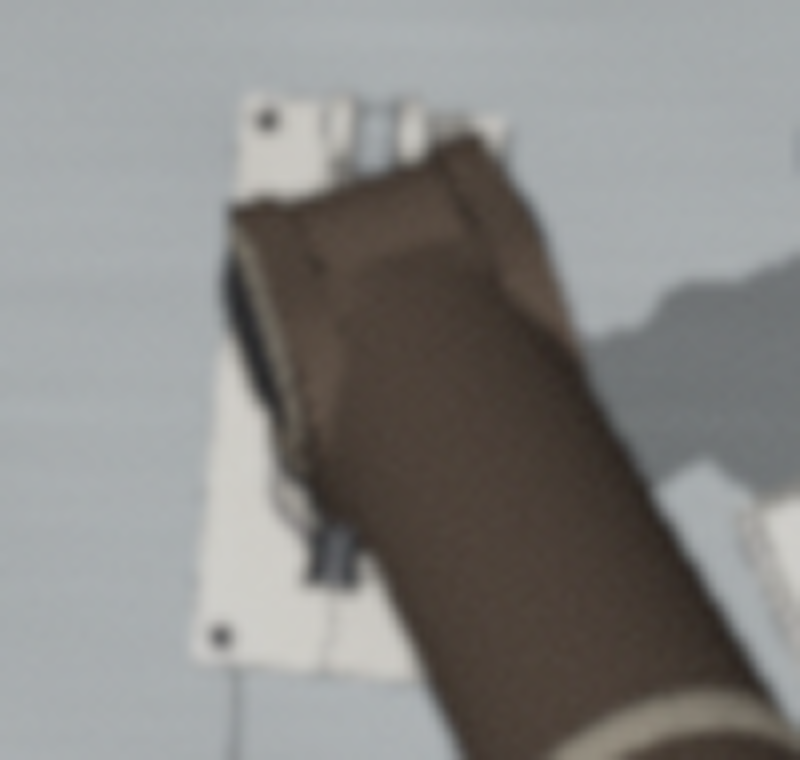

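The gripper hides the stop in this view: the arm covers (230–570, 140–500). The front-edge measurement suggests the heel could still be about 4 mm short. I'll re-grip on centre and push again with no downward load, so friction can't pass for contact.

Request:
drive_tool:
  targets:
    - [0,-0.8,-20,0,0.014,0.0445]
    - [0,-0.8,-40,0,0.014,0.0445]
    - [0,-0.8,-55,0,0.014,0.0445]
    - [0,-0.8,-68,0,0.014,0.0445]
    - [0,-0.8,-75,0,0.014,0.0445]
    - [0,-0.8,-79.5,0,0.014,0.0445]
    - [0,-0.8,-79.5,0,0.014,0.0445]
    - [0,-0.8,-79.5,0,0.014,0.0445]

```text
clock: 35.2
position: [0.5116, 0.0167, 0.0509]
ee_rot: [[-0.022, 0.997, -0.078], [0.003, -0.078, -0.997], [-1.0, -0.022, -0.002]]
wrist_force: [1.2, 1.1, 0.6]
finger_gap: 0.324
```

Request:
drive_tool:
  targets:
    - [0,0,0,0,0,0]
    - [0,0,0,0,0,0]
    - [0,0,0,0,0,0]
    - [0,0,0,0,0,0]
    - [0,0,0,0,0,0]
    - [0,0,0.3,0,0,0]
    - [0,0,0.3,0,0,0]
    - [0,0,0.3,0,0,0]
  grip: 5
  force: 30

```text
clock: 36.0
position: [0.5104, 0.0165, 0.0514]
ee_rot: [[-0.024, 0.997, -0.078], [0.003, -0.078, -0.997], [-1.0, -0.024, -0.001]]
wrist_force: [-7.0, 0.4, 4.0]
finger_gap: 0.173
```

Request:
drive_tool:
  targets:
    - [0,0,0,0,0,0]
    - [0,0,0,0,0,0]
    - [0,0,0,0,0,0]
    - [0,0,0,0,-0.012,0]
    - [-0.3,0,-1,0,-0.024,0]
    - [-0.5,0,-1.5,0,-0.024,0]
    - [-0.5,0,-1.5,0,-0.024,0]
    - [-0.5,0,-1.5,0,-0.024,0]
  grip: 30

```text
clock: 36.8
position: [0.51, 0.0165, 0.0499]
ee_rot: [[0.0, 0.997, -0.078], [0.003, -0.078, -0.997], [-1.0, -0.0, -0.003]]
wrist_force: [-0.3, 0.3, 0.5]
finger_gap: 0.304
```

Request:
drive_tool:
  targets:
    - [0,0,0,0,0,0]
    - [0,0,0,0,0,0]
    - [0,0,0,0,0,0]
    - [0,0,0,0,0,0]
    - [0,0,0,0,0,0]
    - [0,0,0.3,0,0,0]
    - [0,0,0.3,0,0,0]
    - [0,0,0.3,0,0,0]
  grip: 5
  force: 30

```text
clock: 37.6
position: [0.5099, 0.0165, 0.05]
ee_rot: [[-0.0, 0.997, -0.078], [0.003, -0.078, -0.997], [-1.0, -0.0, -0.003]]
wrist_force: [-0.1, -1.2, -0.3]
finger_gap: 0.169
```

Request:
drive_tool:
  targets:
    - [0.5,0,0.3,0,0,0]
    - [1,-0.1,0.3,0,0,0]
    - [1.5,-0.1,0.3,0,0,0]
    - [2,-0.2,0.3,0,0,0]
    - [2.5,-0.2,0.3,0,0,0]
    - [3,-0.2,0.3,0,0,0]
    - [3,-0.2,0.3,0,0,0]
    - [3,-0.2,0.3,0,0,0]

```text
clock: 38.4
position: [0.5102, 0.0164, 0.05]
ee_rot: [[-0.005, 0.997, -0.078], [0.002, -0.078, -0.997], [-1.0, -0.005, -0.002]]
wrist_force: [-9.4, 1.7, 7.8]
finger_gap: 0.177
```

```bash
python3 chk.py b9 -47 16|head -2; python3 front.py b9
```

```text
tcp clamp -73.5 0.2 z 0.05 tooly -4.47 F [-9.4  1.7  7.8]
plate [34.2 33.8 34.3 34.2 34.  34.8 34.1 36.1] [2.4000e-02 3.4882e+01]
b9 16 front x -87 origin x -36.1
b9 20 front x -84 origin x -35.8
b9 24 front x -77 origin x -32.4
b9 28 front x -72 origin x -32.5
```

With no downward load, the model resists 9 N while moving only 0.3 mm, so it's against the stop, central to about 0.3 mm and square. Releasing it and going for the wedge.

Request:
drive_tool:
  targets:
    - [0,0,0,0,0,0]
    - [0,0,0,0,0,0]
    - [0,0,0,0,0,0]
    - [0,0,0,0,0,0]
    - [0,0,10,0,0,0]
    - [0,0,40,0,0,0]
    - [0,0,80,0,0,0]
    - [0,0,110,0,0,0]
  grip: 32

```text
clock: 39.25
position: [0.5107, 0.0167, 0.1626]
ee_rot: [[-0.004, 0.997, -0.078], [0.002, -0.077, -0.997], [-1.0, -0.004, -0.002]]
wrist_force: [1.6, 0.7, -0.1]
finger_gap: 0.32
```

Request:
drive_tool:
  targets:
    - [20,5,0,0,0,0]
    - [50,12,0,0,0,0]
    - [80,20,0,0,0,0]
    - [110,26,0,0,0,0]
    - [121,29,0,0,0,0]
    - [121,29,0,0,0,0]
    - [121,29,0,0,0,0]
    - [121,29,0,0,0,0]
  grip: 53

```text
clock: 40.05
position: [0.6305, 0.0453, 0.1628]
ee_rot: [[-0.004, 0.997, -0.078], [0.002, -0.078, -0.997], [-1.0, -0.004, -0.002]]
wrist_force: [0.7, -0.3, 0.0]
finger_gap: 0.527
```

```bash
python3 chk.py b10 -47 16|head -2; python3 front.py b10
```

```text
tcp clamp 44.2 38.3 z 0.1628 tooly -4.46 F [ 0.7 -0.3  0. ]
plate [34.3 33.7 34.6 34.2 33.8 34.8 34.2 35.8] [2.1000e-02 3.4826e+01]
b10 16 front x -87 origin x -36.1
b10 20 front x -83 origin x -34.8
b10 24 front x -78 origin x -33.4
b10 28 front x -72 origin x -32.5
```

Request:
drive_tool:
  targets:
    - [1,0,-20,0,-0.004,0]
    - [1,0,-40,0,-0.004,0]
    - [1,0,-58,0,-0.004,0]
    - [1,0,-74,0,-0.004,0]
    - [1,0,-85,0,-0.004,0]
    - [1,0,-91,0,-0.004,0]
    - [1,0,-94,0,-0.004,0]
    - [1,0,-94,0,-0.004,0]

```text
clock: 40.9
position: [0.6318, 0.0453, 0.069]
ee_rot: [[0.0, 0.997, -0.078], [0.002, -0.078, -0.997], [-1.0, -0.0, -0.002]]
wrist_force: [-0.2, -0.9, 0.1]
finger_gap: 0.534
```

Request:
drive_tool:
  targets:
    - [0,0,0,0,0,0]
    - [0,0,0,0,0,0]
    - [0,0,0,0,0,0]
    - [0,0,0,0,0,0]
    - [0,0,0,0,0,0]
    - [0,0,0,0,0,0]
    - [0,0,0,0,0,0]
    - [0,0,0,0,0,0]
  grip: 10
  force: 80

```text
clock: 41.7
position: [0.6322, 0.0455, 0.0701]
ee_rot: [[0.001, 0.997, -0.078], [0.002, -0.078, -0.997], [-1.0, 0.001, -0.002]]
wrist_force: [-2.3, 0.5, 4.8]
finger_gap: 0.303
```

Drawing it out along clamp +y.

Request:
drive_tool:
  targets:
    - [0.5,6,0,0,0,0]
    - [1,12,0,0,0,0]
    - [1.5,18,0,0,0,0]
    - [2,25,0,0,0,0]
    - [2.5,32,0,0,0,0]
    - [3,40,0,0,0,0]
    - [3.7,48,0,0,0,0]
    - [4.3,56,0,0,0,0]

```text
clock: 42.5
position: [0.6365, 0.1026, 0.0701]
ee_rot: [[0.001, 0.997, -0.077], [0.002, -0.077, -0.997], [-1.0, 0.001, -0.003]]
wrist_force: [-0.2, -0.1, 0.4]
finger_gap: 0.301
```

Request:
drive_tool:
  targets:
    - [0.6,8,0.5,0,0,0]
    - [1.2,16,1,0,0,0]
    - [1.9,25,1,0,0,0]
    - [2.7,35,1,0,0,0]
    - [3.5,45,1,0,0,0]
    - [4.7,60,1,0,0,0]
    - [5.8,75,1,0,0,0]
    - [7,90,1,0,0,0]

```text
clock: 43.3
position: [0.6435, 0.1943, 0.0711]
ee_rot: [[0.001, 0.997, -0.077], [0.003, -0.077, -0.997], [-1.0, 0.001, -0.003]]
wrist_force: [0.0, 0.0, 0.0]
finger_gap: 0.307
```

```bash
python3 chk.py b11 -47 16|head -2; python3 front.py b11
```

```text
tcp clamp 45.5 187.9 z 0.0711 tooly -4.4 F [0. 0. 0.]
plate [34.3 33.8 34.5 34.1 33.8 34.8 34.3 35.4] [1.600e-02 3.468e+01]
b11 16 front x -108 origin x -57.1
b11 20 front x -109 origin x -60.8
b11 24 front x -109 origin x -64.4
b11 28 front x -109 origin x -69.5
```

Request:
drive_tool:
  targets:
    - [0,10,15,0,0,0]
    - [-15,20,25,0,0,0]
    - [-45,30,25,0,0,0]
    - [-75,36,20,0,0,0]
    - [-93,36,5,0,0,0]
    - [-93,36,-15,0,0,0]
    - [-93,36,-30,0,0,0]
    - [-93,36,-36,0,0,0]

```text
clock: 44.15
position: [0.5495, 0.2339, 0.0347]
ee_rot: [[0.001, 0.997, -0.074], [0.005, -0.074, -0.997], [-1.0, 0.001, -0.005]]
wrist_force: [-0.8, -1.5, 0.1]
finger_gap: 0.307
```

Request:
drive_tool:
  targets:
    - [0,0,-1,0,0,0]
    - [0,0,-2,0,0,0]
    - [0,0,-3,0,0,0]
    - [0,0,-4,0,0,0]
    - [0,0,-4.5,0,0,0]
    - [0,0,-5,0,0,0]
    - [0,0,-5,0,0,0]
    - [0,0,-5,0,0,0]

```text
clock: 44.95
position: [0.55, 0.2341, 0.031]
ee_rot: [[0.002, 0.997, -0.074], [0.005, -0.074, -0.997], [-1.0, 0.002, -0.005]]
wrist_force: [-2.7, -1.6, 8.9]
finger_gap: 0.305
```

Request:
drive_tool:
  targets:
    - [0,0,0,0,0,0]
    - [0,0,0,0,0,0]
    - [0,0,0,0,0,0]
    - [0,0,0,0,0,0]
    - [0,0,10,0,0,0]
    - [0,0,40,0,0,0]
    - [0,0,80,0,0,0]
    - [0,0,120,0,0,0]
  grip: 50

```text
clock: 45.75
position: [0.5495, 0.234, 0.1526]
ee_rot: [[0.001, 0.997, -0.074], [0.005, -0.074, -0.997], [-1.0, 0.001, -0.005]]
wrist_force: [0.0, -0.2, 0.3]
finger_gap: 0.495
```

Request:
drive_tool:
  targets:
    - [-15,30,30,0,0,0]
    - [-30,60,60,0,0,0]
    - [-45,90,80,0,0,0]
    - [-60,120,80,0,0,0]
    - [-75,150,80,0,0,0]
    - [-90,180,80,0,0,0]
    - [-90,190,80,0,0,0]
    - [-90,190,80,0,0,0]

```text
clock: 46.55
position: [0.4586, 0.4257, 0.2331]
ee_rot: [[0.001, 0.998, -0.071], [0.006, -0.071, -0.997], [-1.0, 0.001, -0.006]]
wrist_force: [1.0, -1.0, -0.0]
finger_gap: 0.501
```

```bash
python3 chk.py b12 -47 20|head -2; python3 front.py b12
python3 - <<'E'
from rect import *
# top view: profile along clamp x
C=cam("top"); g=C[0][...,1].astype(np.float32)
for y in (-27,-20,20,27):
    print("top y",y,[int(cv2.remap(g,*[np.float32([[v]]) for v in proj(C,W((581.7,7.1),-4.31,(x,y,25)))],cv2.INTER_LINEAR)[0,0]) for x in range(-100,46,4)])
# scene: side edge and heel/stop gap now unobscured (z=25 plane)
xs,ys,I=rect("b12",.025)
for y in (15,20,25,30): print("scene z25 y",y,I[np.abs(ys-y)<=1].mean(0)[(xs>=-10)&(xs<=50)][::3].astype(int))
# changes against the first picture, outside the robot: where do the bystanders differ
for n in("scene",):
    a=np.load(n+"0.npz")["im"]; b=np.load(n+"b12.npz")["im"]; d=np.abs(a.astype(int)-b).max(2)>60
    k,_,st,ce=cv2.connectedComponentsWithStats(d.astype(np.uint8)); print([(tuple(ce[i].round().astype(int)),int(st[i,4])) for i in range(1,k) if st[i,4]>25])
E
```

```text
tcp clamp -156.8 404.3 z 0.2331 tooly -4.05 F [ 1. -1. -0.]
plate [34.5 34.1 34.6 34.2 33.  35.  34.3 35.4 41.2] [ 0.064 36.088]
b12 16 front x -122 origin x -71.1
b12 20 front x -121 origin x -72.8
b12 24 front x -120 origin x -75.4
b12 28 front x -119 origin x -79.5
top y -27 [144, 144, 145, 145, 145, 144, 143, 138, 133, 128, 126, 127, 125, 122, 123, 130, 137, 141, 140, 135, 135, 139, 142, 144, 142, 135, 127, 119, 114, 111, 109, 118, 137, 150, 153, 155, 156]
top y -20 [145, 145, 145, 144, 142, 136, 124, 113, 111, 117, 123, 124, 123, 121, 129, 152, 169, 173, 171, 169, 172, 161, 138, 121, 117, 113, 102, 86, 76, 75, 80, 92, 109, 119, 121, 122, 122]
top y 20 [149, 148, 146, 139, 121, 101, 99, 110, 122, 130, 126, 114, 101, 97, 100, 97, 92, 91, 98, 109, 117, 118, 117, 116, 116, 115, 114, 114, 114, 113, 115, 126, 148, 165, 172, 173, 173]
top y 27 [149, 149, 148, 148, 142, 129, 113, 102, 106, 118, 124, 125, 122, 123, 126, 126, 123, 122, 132, 155, 169, 161, 138, 121, 116, 114, 112, 108, 107, 110, 112, 122, 143, 163, 171, 173, 173]
scene z25 y 15 [ 92  92  92  93  93  92  88  99 121 138 136 
[... 372 characters left out ...]
64(26)), 1256), ((np.int64(311), np.int64(4)), 143), ((np.int64(381), np.int64(23)), 218), ((np.int64(350), np.int64(25)), 80), ((np.int64(318), np.int64(41)), 36), ((np.int64(450), np.int64(57)), 27), ((np.int64(387), np.int64(62)), 35), ((np.int64(402), np.int64(72)), 336), ((np.int64(409), np.int64(91)), 298), ((np.int64(440), np.int64(82)), 58), ((np.int64(396), np.int64(106)), 35), ((np.int64(401), np.int64(147)), 1372), ((np.int64(179), np.int64(165)), 308), ((np.int64(398), np.int64(177)), 119), ((np.int64(387), np.int64(199)), 117), ((np.int64(238), np.int64(209)), 301), ((np.int64(285), np.int64(239)), 471), ((np.int64(338), np.int64(246)), 81), ((np.int64(331), np.int64(245)), 31)]
```

Run:
```python
from rect import *
C=cam("top"); g=C[0].astype(np.float32)
for ch in (0,2):
  def prof(pts,z): 
    q=np.array([proj(C,W((581.7,7.1),-4.31,(x,y,z))) for x,y in pts],np.float32).reshape(-1,1,2); return cv2.remap(np.ascontiguousarray(g[...,ch]),q[...,0],q[...,1],cv2.INTER_CUBIC).ravel()
  def E(p,c,lo,hi,sg):
    gr=sg*np.gradient(cv2.GaussianBlur(p.reshape(-1,1),(1,5),0).ravel()); m=np.where((c>=lo)&(c<=hi))[0]; w=np.clip(gr[m],0,None); i=m[np.argmax(gr[m])]; k=slice(max(i-3,0),i+4); w=np.clip(gr[k],0,None); return (w*c[k]).sum()/w.sum()
  ys=np.arange(-80,81.)
  for x in (-120,-100,-40,-30,-20,-10,0,10,15,80,95):
    b=prof([(x,y) for y in ys],15); p=prof([(x,y) for y in ys],20)
    print(ch,x,"bed %.1f %.1f"%(E(b,ys,-75,-55,1),E(b,ys,55,75,-1)),"plate %.1f %.1f"%(E(p,ys,-48,-24,-1),E(p,ys,24,48,1)))
# stop side ends
for y in(-35,-42,36,42,46,48): print("stop prof y",y,prof([(x,y) for x in range(0,84,4)],39).astype(int))
```

```text
0 -120 bed -64.1 65.9 plate -32.3 23.2
0 -100 bed -61.9 68.0 plate -28.8 26.6
0 -40 bed -61.8 66.0 plate -33.9 39.1
0 -30 bed -62.0 66.9 plate -34.1 38.9
0 -20 bed -62.1 66.2 plate -33.3 23.3
0 -10 bed -63.0 68.0 plate -29.1 36.9
0 0 bed -62.0 66.0 plate -30.7 36.1
0 10 bed -61.9 66.9 plate -29.9 35.9
0 15 bed -61.9 67.1 plate -29.8 35.9
0 80 bed -63.0 67.0 plate -34.2 47.5
0 95 bed -62.9 65.9 plate -36.0 23.7
2 -120 bed -63.9 65.1 plate -31.2 23.1
2 -100 bed -61.1 71.2 plate -49.1 25.2
2 -40 bed -61.6 65.7 plate -34.9 39.1
2 -30 bed -61.8 65.9 plate -34.1 38.3
2 -20 bed -62.0 66.2 plate -33.3 23.3
2 -10 bed -62.2 67.9 plate -29.2 36.9
2 0 bed -61.9 54.3 plate -30.8 36.9
2 10 bed -61.7 66.0 plate -30.9 35.9
2 15 bed -61.8 67.0 plate -29.9 35.9
2 80 bed -62.2 66.2 plate -34.2 24.0
2 95 bed -62.2 64.1 plate -36.0 23.9
stop prof y -35 [193 193 185 173 153 138 153 171 175 175 176 171 156 132 135 157 172 176
 179 181 182]
stop prof y -42 [200 200 200 198 182 156 157 170 175 176 177 175 172 169 168 176 189 199
 201 201 201]
stop prof y 36 [154 157 158 157 143 130 143 165 173 174 176 172 154 132 138 164 185 195
 198 198 197]
stop prof y 42 [195 197 198 195 179 153 153 168 174 175 175 173 163 148 148 167 186 195
 197 197 196]
stop prof y 46 [200 201 200 198 185 163 159 171 175 176 177 176 172 168 169 177 189 197
 197 196 196]
stop prof y 48 [198 200 199 198 187 168 163 174 178 180 181 179 178 175 174 179 190 196
 197 196 195]
```

```bash
python3 -c "
from bench import bot
print(bot.get_state()['clock'],bot.get_state()['wrist_force']); print(bot.finish_job())"
```

```text
46.7 [-0.18293044 -0.31282374  0.53951433]
the job is handed in; nothing more can be done
None
```

The model is clamped under the arm, the wedge is lying on the bench, and the job was handed in at 46.7 s with the robot touching nothing. I did not look at the foot on the plate after drawing the wedge. I take it to be down because the wedge came fully clear of the ledge.

**What was done:**
- I drove the beech wedge in from the +y side, and a picture showed it holding the foot up.
- I set the model flat on the bed in front of the foot and let go.
- I then took it by its front teeth and slid it under the foot to the stop.
- Last, I drew the wedge out and laid it on the bench.

**One thing went wrong and was mended:** my first grip on the front teeth was about 3 mm off centre and yawed the model roughly 8°. I turned it back, re-gripped on centre and finished the slide.

**Last checks:**
- **Central:** within about 1 mm of the bed centre in both views.
- **Square:** within about 1° near the heel. The line fits scatter by about that much.
- **Home:** repeated pushes stopped at the same place to within about 0.3 mm. The last one resisted at about 9 N, with no downward load when it began.
- **Other things:** comparing the first and last scene pictures showed no change at the bystanders.

**A check that disagreed:** the scene view of the model's rounded front put it about 4 mm short of home. The stop hides the heel in that view. The top view showed no gap there, though a shadow along the stop could hide one, so I relied on the pushes.

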